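Load the dispensary's label dispenser

TASK

Load the label dispenser on the counter: thread the label roll down the leaning spindle until it lies flat against the flange, then thread the metal collar down after it until it is fully home against the roll. Finally slide the dispenser's flat cover towards its front, all the way shut over the feed-roller compartment, let go, and leave the other things on the counter where they stand.

Things in the scene. Friction and masses are not known exactly. Their poses are not given: they have to be found in the camera images.
- dispenser: label dispenser, a white housing 200 (x) x 260 (y) x 50 mm high, fixed to the counter. Origin at the centre of its underside; its -x side is its front, towards the robot. Spindle on its +y half, feed-roller compartment and sliding cover on its -y half. Its yaw and place vary.
- spindle: steel spindle on the dispenser, leaning 30 degrees from vertical towards the dispenser's front. Origin at the centre of the upper face of its flange (dark disc, 72 mm across), 85 mm above the counter; z points up along the spindle. Stepped: 28 mm diameter up to z = 15 mm, tapering to 18 mm at z = 20 mm, 18 mm up to z = 43 mm, then a tapered tip that ends at z = 50 mm, 8 mm across.
- label_roll: white paper label roll on a cardboard core: a flat ring 62 mm outside diameter, 31 mm bore, 22 mm high, about 80 g, lying flat on the counter. Origin at its very centre (mid-height), z along its axis. Fully home, its origin is at z = 11 mm on the spindle.
- collar: aluminium retaining collar: a ring 44 mm outside diameter, 21 mm bore, 16 mm high, about 50 g, lying flat on the counter. Origin at its very centre (mid-height), z along its axis. Fully home on top of the roll, its origin is at z = 30 mm on the spindle.
- cover (a joint): flat grey sliding cover, 98 (x) x 102 (y) x 5 mm, on top of the dispenser. Value in m: 0 = shut over the compartment, grows as it slides along the dispenser's +x (away from the front) up to 0.085; stays where it is left, about 1.5 N of friction.
- cover_grip (a point): middle of the cover's upright black tab, 12 mm thick (along the dispenser's x), 44 mm long (y) and 20 mm high; this point is 66 mm above the counter, 10 mm above the cover's plate (the tab ends 76 mm above the counter).
- bottle_a: amber glass bottle with a screw cap, 48 mm across, 100 mm high; a bystander, origin at the centre of its underside
- bottle_b: amber glass bottle with a screw cap, 48 mm across, 100 mm high; a bystander, origin at the centre of its underside
- vial: small amber vial, 26 mm across, 50 mm high; a bystander, origin at the centre of its underside
- carton: upright medicine carton 36 x 36 x 70 mm; a bystander, origin at the centre of its underside
- pestle_bowl: white ceramic mortar bowl, 76 mm across, 45 mm high; a bystander, origin at the centre of its underside
- pad: prescription pad 70 x 90 mm, 12 mm thick; a bystander, origin at the centre of its underside
- stapler: black and grey stapler, 100 mm along its x, 28 mm wide, 30 mm high; a bystander, origin at the centre of its underside
Mind the look-alikes: they are no part of the job. What is shaped like the label_roll but blue is not meant. Leave any pink look-alike of the collar alone.

How it is judged:
By the outcome, as a careful person would: the job done as asked, in the order asked, and still so for the second after the job is handed in, with the robot touching nothing.
It also fails if it takes over 69 s, if anything falls off the work surface, if the arm or the gripper's body presses on something with over 40 N, if the wrist force passes 120 N, or if a joint passes its speed limit or range.

ROBOT

A 7-joint arm with a two-finger parallel gripper is mounted at the origin on the work surface. World frame = base frame: x ahead of the robot, y to its left, z up, the work surface at z = 0. Lengths are in m, angles in degrees, forces in N, time in s.
With the tool pointing down it reaches from about 0.425 to 0.95 m from the base axis. Payload 4.7 kg.
Tool frame: the origin (TCP) lies between the finger pads; the fingertips stand 17 mm ahead of it and the grasp point (between the pads) lies 2 mm behind it; z points along the fingers, y is the line along which they close (so a half turn about z gives the same grasp; the last joint's range is limited). The gripper opens to 85 mm and grips with 20 to 120 N. Pads are 22 mm wide; open, the fingers measure 114 mm over their backs; the gripper's body (76 mm by 85 mm) begins 54 mm behind the grasp point. The pads swing forward as they close: fully open they stand 13 mm farther back than shut.
Start: joints at [-69.208, 26.849, -2.785, 87.806, 1.381, 65.374, -4.715], TCP at [0.258, 0.624, 0.248] pointing down, gripper open.
Joint ranges: [-148.3, 148.3], [-19.14, 114.17], [-79.39, 73.82], [5.75, 140.21], [-59.74, 239.74], [12.07, 113.84], [-152.46, 152.46]. Speed limits (degrees/s): [147.25, 147.25, 180, 180, 180, 180, 180].

INTERFACE

Orientations are given as [roll, pitch, yaw] about the fixed x, y, z axes, in that order (R = Rz(yaw) Ry(pitch) Rx(roll)).
In Python, from bench import sense, get_image, sign_off gives the robot as it stands.
- The arm moves only by the tool jog_arm, never from a script. Its argument "moves" is a list that holds one entry, the list of rows, each a list of 7 numbers: the opening, from 0 (shut) to 1 (fully open), then the shift along the tool's x, y, z each as a share of 20 mm, from -1 to 1, then the turn, a rotation vector about the tool's x, y, z each as a share of 0.12 rad, from -1 to 1. A call has 1 to 12 rows; each row shifts and turns the commanded pose from where the row before left it, along the tool's axes as they then stand; what a row does not reach is not made up. A row lasts 1/8 s, in which the tool goes at most 62.5 mm and 10.7 degrees, less where a joint would pass 70% of its speed; a pose out of reach is approached as far as the arm can. A call with a number of a shift or a turn outside -1 to 1 is refused whole. A call with a gripper value outside its range is refused whole. The fingers move at their own pace and stop on an object; "force" is the grip in N (left out, the last holds). Time passes only in rows, so rows that do not move let the fingers close. It gives the time, the measured TCP pose, the force, the opening and the grip force at its end, in the units of the state.
- sense(): the state, without advancing time (a new reading comes with each control period).
- get_image(name): name is "side" or "top" or "wrist"; returns a dict with "image" (400x640x3 uint8, red, green, blue), "depth" (400x640 float32, m along the optical axis (not along the pixel's ray), 0 where there is no reading), "fx", "fy", "cx", "cy" (pixels), "eye" and "attitude" of the camera in the world. Camera axes: x right, y down, z forward; pixel columns grow to the right and rows downward; lengths in m; the calibration is good to about 2 mm. A picture is of the moment at which its call begins.
- sign_off(): hands the job in; it is judged then, once.
The state is a dict: "time": time; "q": joint angles; "dq": joint speeds; "tau": joint torques, N m; "tool_pos": TCP position; "orientation": TCP orientation; "wrist_force": force on the tool from outside, world axes, zero at the start; "torque": the same for the moment, N m; "width": opening from 0.0 (shut) to 1.0 (fully open); "grip_force": force on a finger pad.
Only numpy, scipy, OpenCV 4.12 (cv2) and the standard library are available. Lean on these libraries where they do the work, as an engineer would, in place of code of your own. Each camera call takes 0.05 s, during which the arm holds its last target. There are 200 camera calls.

## Working session

There is one attempt and no reset: what is moved stays moved. The work goes in short steps, Python scripts to look and compute and a tool call to move; the robot and the scene stay as the last step left them, time stands still between calls to the robot, and variables do not carry over. Pictures are saved under pics/ and viewed, at most 10 in all, crops included, and the job is handed in when it is done.

Besides the shell and the picture viewer there is one more tool, called as name(argument=value, ...), one argument or row to a line, values as JSON. jog_arm: Moves the arm, as the interface text tells. Shift numbers are shares of 20 mm and turn numbers shares of 0.12 rad, none past 1 either way. Its arguments: {"type":"object","properties":{"moves":{"type":"array"},"force":{"type":"number"}},"required":["moves"]}

```bash
ls; mkdir -p pics; python3 - <<'E'
from bench import *
import cv2,numpy as np,pickle
s=sense();print(s)
d={}
for n in("top","side"):
    g=get_image(n);d[n]=g
    print(n,g["fx"],g["fy"],g["cx"],g["cy"],g["eye"],g["attitude"])
    cv2.imwrite(f"pics/{n}0.png",g["image"][:,:,::-1])
pickle.dump(d,open("d0.pkl","wb"))
E
```

```text
pics
{'time': 0.0, 'q': array([-69.20869676,  26.89613158,  -2.7859857 ,  87.87573624,
         1.38028378,  65.37577972,  -4.71416429]), 'dq': array([-0.04002558, -0.13222287,  0.09179086,  0.05134392, -0.02498814,
        0.05019504,  0.06338894]), 'tau': array([ 3.77919905e-04, -5.10316694e+01, -4.67746449e-02, -2.37707216e+01,
        1.04832332e-02,  7.59031711e-03, -2.05148223e-05]), 'tool_pos': array([0.2574888 , 0.62333887, 0.24726044]), 'orientation': array([-1.79885930e+02,  3.06450327e-03,  1.57557266e+02]), 'wrist_force': array([0.21899625, 0.58495403, 0.35569957]), 'torque': array([ 0.01036081, -0.00392668,  0.015171  ]), 'grip_force': 0.0, 'width': 1.0000866481880615}
top 492.85026434326926 492.85026434326926 325.28535735156515 189.72120133271713 [0.42973392 0.01848841 1.73808332] [-176.88193669   -0.83911145  -88.99596609]
side 446.6481356647899 446.6481356647899 321.0419899264738 200.69899579187413 [ 0.4543208  -0.82741942  1.13297175] [-141.25703774    0.72451883   -7.07068292]
```

View pics/top0.png

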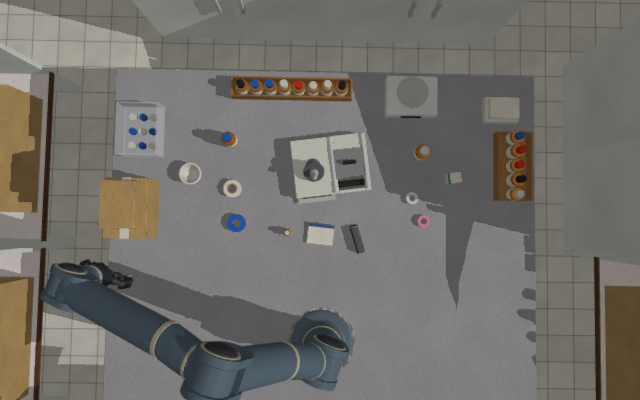

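View pics/side0.png

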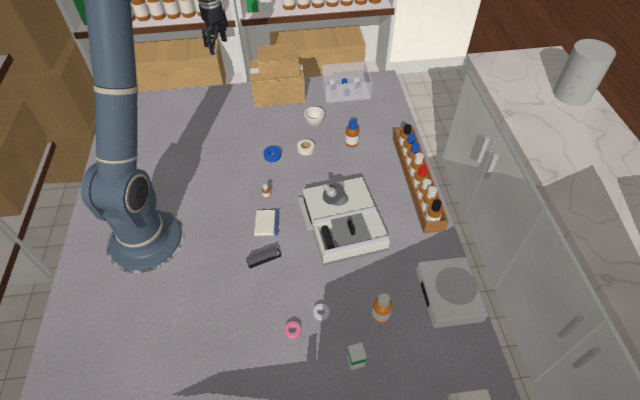

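Top view: the white roll is at (232,188) and its blue look-alike at (236,222). The aluminium collar is at (411,198) and the pink one at (424,221). The dispenser is near (330,166), with the spindle at about (314,170) and the cover tab at about (348,161). In the side view the white roll is at (306,147), the blue at (272,154), the grey collar at (321,311) and the pink at (293,329). The white and the grey ones fit the description, and I'll confirm that in one enlarged crop.

```bash
cat >h.py <<'E'
import numpy as np,cv2
from scipy.spatial.transform import Rotation as R
def Rm(a): return R.from_euler('xyz',a,degrees=True).as_matrix()
def ray(g,u,v):
    d=np.array([(u-g["cx"])/g["fx"],(v-g["cy"])/g["fy"],1.]); return np.array(g["eye"]),Rm(g["attitude"])@d
def plane(g,u,v,z):
    e,d=ray(g,u,v); return e+d*(z-e[2])/d[2]
def tri(g1,p1,g2,p2):
    e,d=ray(g1,*p1);f,c=ray(g2,*p2)
    t=np.linalg.lstsq(np.c_[d,-c],f-e,rcond=None)[0]
    a=e+d*t[0];b=f+c*t[1];return (a+b)/2,np.linalg.norm(a-b)
def proj(g,P):
    c=Rm(g["attitude"]).T@(np.array(P)-g["eye"]);return g["fx"]*c[0]/c[2]+g["cx"],g["fy"]*c[1]/c[2]+g["cy"]
def cloud(g):
    h,w=g["depth"].shape;v,u=np.mgrid[:h,:w]
    d=np.stack([(u-g["cx"])/g["fx"],(v-g["cy"])/g["fy"],np.ones((h,w))],-1)*g["depth"][...,None]
    return d@Rm(g["attitude"]).T+np.array(g["eye"])
E
python3 - <<'E'
import pickle
from h import *
d=pickle.load(open("d0.pkl","rb"));t,s=d["top"],d["side"]
def crop(g,x,y,w,h,k): return cv2.resize(g["image"][y:y+h,x:x+w,::-1],(w*k,h*k),interpolation=cv2.INTER_CUBIC)
a=np.hstack([crop(t,285,125,90,80,5),crop(t,200,170,58,80,5)[:,:290]])
b=np.hstack([crop(t,392,182,50,50,4),crop(s,295,170,100,50,4),crop(s,262,130,28,50,4)[:,:40*4]])
b=np.hstack([b,np.zeros((200,max(0,740-b.shape[1]),3),np.uint8)])[:,:740]
cv2.imwrite("pics/c1.png",np.vstack([a[:,:740],b]))
for n,p,q in(("roll",(232,188),(306,147)),("collar",(411.5,198.5),(321,311.5)),("vial",(287,232),(266,190))):
    print(n,tri(t,p,s,q),plane(t,*p,.02))
# highest dispenser points from top depth
P=cloud(t)
for r in range(128,206,4): print(r,[int(1000*P[r,c,2]) for c in range(286,374,4)])
print(P[130,290],P[200,370])
E
```

```text
roll (array([0.52641451, 0.32210199, 0.0075534 ]), np.float64(0.0038374093241655594)) [0.52381155 0.31992553 0.02      ]
collar (array([ 0.5015795 , -0.30941516,  0.00774208]), np.float64(0.005083834472045494)) [ 0.49854466 -0.3070562   0.02      ]
vial (array([0.37626007, 0.12508578, 0.02449822]), np.float64(0.0035002926099282263)) [0.37436591 0.12528832 0.02      ]
128 [4, 7, 1, 3, -3, -6, 5, -1, 5, 3, -2, -6, -3, 0, 3, -3, 0, 0, -1, 6, -1, 0]
132 [-9, -1, 3, 4, -1, 4, 3, -10, -3, 2, 5, -8, -1, -1, 3, 0, 5, -3, 0, 1, -4, 3]
136 [0, -3, -9, -6, -7, -1, 0, 4, -5, -1, -2, 46, 42, 54, 44, 55, 54, 48, 50, 60, 0, -4]
140 [0, 5, 41, 45, 49, 44, 49, 46, 50, 44, 50, 57, 55, 36, 54, 46, 46, 63, 48, 58, 4, 2]
144 [-7, 42, 53, 56, 53, 42, 49, 46, 46, 50, 61, 50, 46, 45, 48, 48, 53, 46, 37, 49, 3, 4]
148 [0, 6, 53, 48, 49, 47, 46, 47, 52, 40, 51, 50, 50, 46, 47, 56, 53, 55, 50, 57, 50, -3]
152 [0, -6, 50, 51, 52, 53, 42, 53, 49, 45, 50, 57, 53, 55, 56, 54, 59, 48, 55, 59, 54, -2]
156 [0, -4, 44, 42, 49, 57, 51, 58, 49, 46, 50, 50, 56, 52, 56, 50, 50, 57, 51, 52, 45, -2]
160 [-3, -4, 54, 50, 53,
[... 428 characters left out ...]
4, 48, -1]
180 [0, -5, -5, 51, 47, 46, 63, 64, 67, 47, 46, 51, 52, 1738, 5, 33, 37, 40, 39, 38, 52, 47]
184 [2, 9, 4, 40, 51, 57, 50, 52, 50, 48, 47, 51, 54, 34, 48, 43, 43, 33, 44, 39, 56, 47]
188 [-1, -1, -8, 51, 51, 50, 54, 40, 50, 45, 46, 49, 52, 46, 19, 10, 12, 9, 46, 61, 49, 47]
192 [0, 0, -4, 43, 45, 49, 43, 48, 58, 47, 51, 51, 54, 50, 50, 63, 15, -2, 1, -9, 0, 2]
196 [1, -1, 4, 45, 54, 44, 50, 35, 37, 19, 21, 22, 20, 6, 0, 5, 1, -2, 1, 2, -8, -2]
200 [2, 2, 0, 10, 20, 14, 20, 20, 13, 14, 16, -7, -6, -3, 0, 1, 1, -6, -2, 2, 1, 2]
204 [-2, -4, -5, 2, -4, 3, -5, 0, 5, 0, 0, 1, 3, -1, 3, -1, -1, -3, 1, 3, -6, -1]
[ 0.73534526  0.12387127 -0.00215526] [ 0.49130065 -0.16364412  0.00248215]
```

View pics/c1.png

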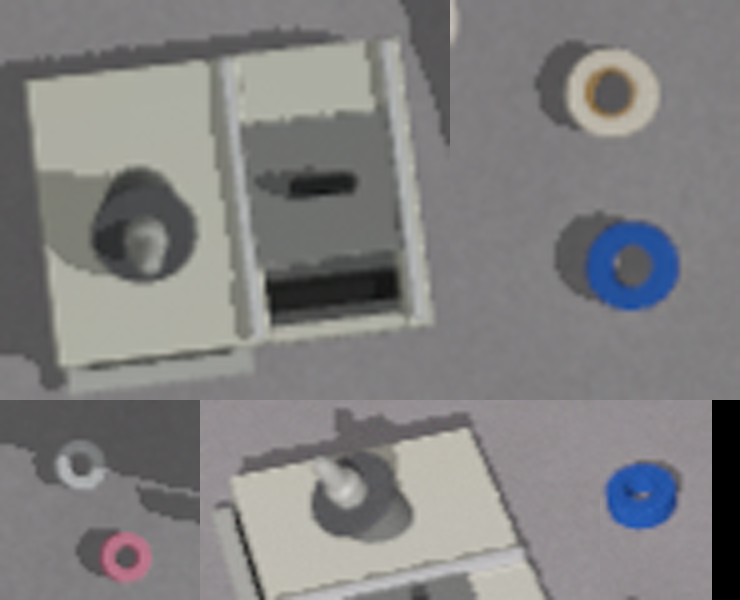

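The crop confirms both choices: the white ring with a cardboard core at (232,188) is the label roll, and the silver ring at (411,198) is the collar. The blue and pink rings are look-alikes, so I leave them alone. Next I work out the dispenser yaw and a move planner.

```bash
cat >>h.py <<'E'
def plan(p,rpy,s,step=1.0):
    """total turn and shift from the state to the target, in tool axes and shares; rows if turn and shift go together"""
    R0=Rm(s["orientation"]);R1=Rm(rpy);rv=R.from_matrix(R0.T@R1).as_rotvec()/.12;D=np.array(p)-s["tool_pos"]
    print("now",np.round(s["tool_pos"],4),np.round(s["orientation"],2),"turn",np.round(rv,2),"shift now-axes",np.round(R0.T@D/.02,2),"shift end-axes",np.round(R1.T@D/.02,2))
    n=int(np.ceil(max(np.abs(rv).max(),np.abs(D).max()/.02*1.2)/step)) or 1
    for k in range(n):
        Rk=R0@R.from_rotvec(rv*.12*k/n).as_matrix(); print(k+1,np.round(np.r_[Rk.T@D/.02/n,rv/n],2).tolist())
E
python3 - <<'E'
import pickle
from h import *
from bench import *
d=pickle.load(open("d0.pkl","rb"));t,sd=d["top"],d["side"]
c=[plane(t,285+x/5,125+y/5,.05)[:2] for x,y in((25,80),(400,38),(432,325),(60,365))]
print(np.round(c,4)); m=np.mean(c,0)
v=(c[0]-c[1])+(c[3]-c[2]); yaw=np.degrees(np.arctan2(v[1],v[0]))-90
w=(c[0]-c[3])+(c[1]-c[2]);print("centre",m,yaw,np.degrees(np.arctan2(w[1],w[0])), np.linalg.norm(c[0]-c[1]),np.linalg.norm(c[0]-c[3]))
plan([.525,.321,.2],[180,0,180+yaw],sense())
E
```

```text
[[ 0.688   0.1199]
 [ 0.7223 -0.1384]
 [ 0.5241 -0.163 ]
 [ 0.492   0.0917]]
centre [ 0.60658555 -0.02245636] 7.3800977891115735 7.623095955951674 0.2605897758957886 0.1980408756194526
now [0.2575 0.6234 0.2474] [-179.9     0.    157.55] turn [-0.01 -0.   -4.34] shift now-axes [-18.13  -8.86   2.38] shift end-axes [-11.32 -16.71   2.37]
1 [-0.95, -0.47, 0.13, -0.0, -0.0, -0.23]
2 [-0.94, -0.49, 0.13, -0.0, -0.0, -0.23]
3 [-0.93, -0.52, 0.13, -0.0, -0.0, -0.23]
4 [-0.91, -0.54, 0.13, -0.0, -0.0, -0.23]
5 [-0.9, -0.57, 0.13, -0.0, -0.0, -0.23]
6 [-0.88, -0.59, 0.13, -0.0, -0.0, -0.23]
7 [-0.87, -0.62, 0.13, -0.0, -0.0, -0.23]
8 [-0.85, -0.64, 0.13, -0.0, -0.0, -0.23]
9 [-0.83, -0.66, 0.13, -0.0, -0.0, -0.23]
10 [-0.81, -0.69, 0.13, -0.0, -0.0, -0.23]
11 [-0.79, -0.71, 0.13, -0.0, -0.0, -0.23]
12 [-0.77, -0.73, 0.13, -0.0, -0.0, -0.23]
13 [-0.75, -0.75, 0.13, -0.0, -0.0, -0.23]
14 [-0.73, -0.77, 0.12, -0.0, -0.0, -0.23]
15 [-0.71, -0.79, 0.12, -0.0, -0.0, -0.23]
16 [-0.69, -0.81, 0.12, -0.0, -0.0, -0.23]
17 [-0.67, -0.83, 0.12, -0.0, -0.0, -0.23]
18 [-0.64, -0.85, 0.12, -0.0, -0.0, -0.23]
19 [-0.62, -0.86, 0.12, -0.0, -0.0, -0.23]
```

jog_arm(
  moves=[
    [[1,-0.95,-0.47,0.13,0,0,-0.23],[1,-0.94,-0.49,0.13,0,0,-0.23],[1,-0.93,-0.52,0.13,0,0,-0.23],[1,-0.91,-0.54,0.13,0,0,-0.23],[1,-0.9,-0.57,0.13,0,0,-0.23],[1,-0.88,-0.59,0.13,0,0,-0.23],[1,-0.87,-0.62,0.13,0,0,-0.23],[1,-0.85,-0.64,0.13,0,0,-0.23],[1,-0.83,-0.66,0.13,0,0,-0.23],[1,-0.81,-0.69,0.13,0,0,-0.23],[1,-0.79,-0.71,0.13,0,0,-0.23],[1,-0.77,-0.73,0.13,0,0,-0.23]],
  ],
)

```text
time: 1.6
tool_pos: [0.4269, 0.4322, 0.2165]
orientation: [-180.0, -0.0, 176.6]
wrist_force: [0.2, 0.1, -0.1]
width: 1.003
grip_force: 0.0
```

jog_arm(
  moves=[
    [[1,-0.75,-0.75,0.13,0,0,-0.23],[1,-0.73,-0.77,0.13,0,0,-0.23],[1,-0.71,-0.79,0.13,0,0,-0.23],[1,-0.69,-0.81,0.13,0,0,-0.23],[1,-0.67,-0.83,0.13,0,0,-0.23],[1,-0.64,-0.85,0.13,0,0,-0.23],[1,-0.62,-0.86,0.13,0,0,-0.23],[1,0,0,0,0,0,0],[1,0,0,0,0,0,0]],
  ],
)

```text
time: 2.72
tool_pos: [0.5247, 0.3227, 0.1988]
orientation: [180.0, -0.0, -172.4]
wrist_force: [0.6, 1.2, -0.0]
width: 0.999
grip_force: 0.0
```

```bash
python3 - <<'E'
from h import *
from bench import *
import pickle
g=get_image("wrist");pickle.dump(g,open("w1.pkl","wb"));s=sense()
print(s["tool_pos"],s["orientation"],s["q"],s["time"],g["eye"],g["attitude"],g["fx"])
cv2.imwrite("pics/w1.png",g["image"][:,:,::-1])
print("roll expected px",proj(g,[.525,.321,.022]))
E
```

```text
[0.52457175 0.32301431 0.19882346] [ 1.79956906e+02 -3.80655103e-02 -1.72319689e+02] [-33.05984303  24.01155136  -3.28531867  99.25529647   1.53021435
  56.79053785  60.78035387] 2.775 [0.45329115 0.31153979 0.32419938] [1.63469993e+02 7.17151661e-02 9.76469503e+01] 344.31929530026497
roll expected px (np.float64(318.8228174759071), np.float64(179.43754295498096))
```

View pics/w1.png

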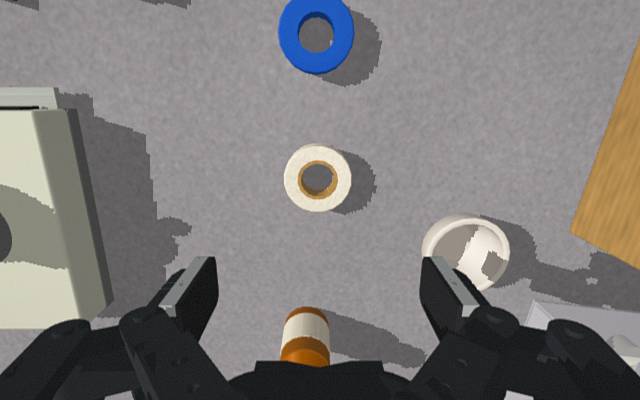

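The wrist view shows the white roll at (318,179), the blue one at (316,35) and bottle_a at (305,335), with the bowl at (466,250). I'll measure the roll's bore here, then again from lower down to get its height.

```bash
cat >>h.py <<'E'
def hole(g,u,v,r,mask,show=None):
    """largest hole of the mask blob near u,v and the blob's own outer contour: ellipse fits"""
    u,v=int(u),int(v);x0,y0=max(u-r,0),max(v-r,0)
    m=mask[y0:v+r,x0:u+r].astype(np.uint8)*255
    cs,h=cv2.findContours(m,cv2.RETR_CCOMP,cv2.CHAIN_APPROX_NONE)
    o=max(range(len(cs)),key=lambda i:cv2.contourArea(cs[i]) if h[0][i][3]<0 else -1)
    kids=[c for i,c in enumerate(cs) if h[0][i][3]==o and len(c)>=5]
    f=lambda c:(lambda e:(e[0][0]+x0,e[0][1]+y0,e[1][0],e[1][1]))(cv2.fitEllipse(c))
    return f(max(kids,key=cv2.contourArea)) if kids else None, f(cs[o])
E
python3 - <<'E'
from h import *
from bench import *
import pickle
g=pickle.load(open("w1.pkl","rb"));hsv=cv2.cvtColor(g["image"],cv2.COLOR_RGB2HSV)
m=(hsv[...,2]>175)
h,o=hole(g,318,179,55,m);print(h,o,plane(g,h[0],h[1],.022),g["fx"]*.062/np.linalg.norm(1))
plan([*plane(g,h[0],h[1],.022)[:2],.09],[180,0,-172.5],sense())
E
```

```text
(316.32079315185547, 179.22887420654297, 34.08700180053711, 36.49784469604492) (316.66413497924805, 177.88961029052734, 65.93547058105469, 67.70116424560547) [0.52510933 0.31874005 0.022     ] 21.347796308616427
now [0.5246 0.323  0.1988] [ 1.7996e+02 -4.0000e-02 -1.7232e+02] turn [ 0.01 -0.01  0.03] shift now-axes [-0.   -0.22  5.44] shift end-axes [ 0.   -0.22  5.44]
1 [-0.0, -0.03, 0.78, 0.0, -0.0, 0.0]
2 [-0.0, -0.03, 0.78, 0.0, -0.0, 0.0]
3 [-0.0, -0.03, 0.78, 0.0, -0.0, 0.0]
4 [-0.0, -0.03, 0.78, 0.0, -0.0, 0.0]
5 [-0.0, -0.03, 0.78, 0.0, -0.0, 0.0]
6 [0.0, -0.03, 0.78, 0.0, -0.0, 0.0]
7 [0.0, -0.03, 0.78, 0.0, -0.0, 0.0]
```

jog_arm(
  moves=[
    [[1,0,-0.04,0.9,0,0,0],[1,0,-0.04,0.9,0,0,0],[1,0,-0.04,0.9,0,0,0],[1,0,-0.04,0.9,0,0,0],[1,0,-0.04,0.9,0,0,0],[1,0,0,0.9,0,0,0],[1,0,0,0,0,0,0]],
  ],
)

```text
time: 3.65
tool_pos: [0.5252, 0.3172, 0.089]
orientation: [-179.9, -0.2, -172.4]
wrist_force: [0.2, 0.5, 0.6]
width: 1.0
grip_force: 0.0
```

```bash
python3 - <<'E'
from h import *
from bench import *
import pickle
g1=pickle.load(open("w1.pkl","rb"))
g=get_image("wrist");pickle.dump(g,open("w2.pkl","wb"));s=sense()
u,v=proj(g,[.525,.3187,.022]);print(u,v)
H=[]
for k,p in((g1,(318,179)),(g,(u,v))):
    hsv=cv2.cvtColor(k["image"],cv2.COLOR_RGB2HSV)
    h,o=hole(k,*p,55 if k is g1 else 95,hsv[...,2]>175);H.append(h);print(h,o,plane(k,h[0],h[1],.022))
print(tri(g1,H[0][:2],g,H[1][:2]))
plan([*plane(g,*H[1][:2],.022)[:2],.017],[180,0,-172.5],s)
cv2.imwrite("pics/w2.png",g["image"][:,:,::-1])
E
```

```text
324.3339476462285 222.64216894062986
(316.32079315185547, 179.22887420654297, 34.08700180053711, 36.49784469604492) (316.66413497924805, 177.88961029052734, 65.93547058105469, 67.70116424560547) [0.52510933 0.31874005 0.022     ]
(324.30226135253906, 222.84169006347656, 52.41142654418945, 55.046722412109375) (325.0377960205078, 219.35958099365234, 97.5015640258789, 102.25078582763672) [0.52512793 0.31869866 0.022     ]
(array([0.52510724, 0.3187177 , 0.02203728]), np.float64(4.496438197268768e-05))
now [0.5258 0.3177 0.0901] [-1.7998e+02 -7.0000e-02 -1.7240e+02] turn [-0.   -0.01  0.01] shift now-axes [0.02 0.06 3.66] shift end-axes [0.03 0.05 3.66]
1 [0.0, 0.01, 0.73, -0.0, -0.0, 0.0]
2 [0.01, 0.01, 0.73, -0.0, -0.0, 0.0]
3 [0.01, 0.01, 0.73, -0.0, -0.0, 0.0]
4 [0.01, 0.01, 0.73, -0.0, -0.0, 0.0]
5 [0.01, 0.01, 0.73, -0.0, -0.0, 0.0]
```

The two wrist views agree to 0.05 mm: bore rim at (0.525, 0.319) and height 0.022. Descend and grip.

jog_arm(
  moves=[
    [[1,0,0.05,0.9,0,0,0],[1,0,0,0.9,0,0,0],[1,0,0,0.9,0,0,0],[1,0,0,0.9,0,0,0],[1,0,0,0,0,0,0],[0.5,0,0,0,0,0,0],[0.5,0,0,0,0,0,0],[0.5,0,0,0,0,0,0],[0.5,0,0,0,0,0,0]],
  ],
  force=30,
)

```text
time: 4.82
tool_pos: [0.5266, 0.3194, 0.02]
orientation: [179.9, 0.1, -172.4]
wrist_force: [-0.9, -0.0, 6.3]
width: 0.713
grip_force: 33.1
```

The 6 N upward force suggests the fingertips touch the counter. I'll re-grip about 4 mm higher so they clear the flange, then lift.

jog_arm(
  moves=[
    [[0.85,0,0,0,0,0,0],[0.85,0,0,-0.2,0,0,0],[0.85,0,0,0,0,0,0],[0.5,0,0,0,0,0,0],[0.5,0,0,0,0,0,0],[0.5,0,0,0,0,0,0],[0.5,0,0,0,0,0,0]],
  ],
)

```text
time: 5.7
tool_pos: [0.526, 0.3189, 0.0234]
orientation: [180.0, 0.0, -172.4]
wrist_force: [-1.4, -0.9, 4.8]
width: 0.711
grip_force: 32.1
```

```bash
python3 - <<'E'
from h import *
from bench import *
s=sense();print(s["tool_pos"],s["wrist_force"],s["grip_force"],s["width"])
E
```

```text
[0.52600087 0.31885233 0.02338244] [-1.40572933 -0.87038575  4.8199681 ] 32.12878184393048 0.7110614588619862
```

```bash
python3 - <<'E'
from h import *
from bench import *
import pickle
d=pickle.load(open("d0.pkl","rb"));t,sd=d["top"],d["side"]
tip,gap=tri(t,(314.4,177.6),sd,(326,186));print("tip",tip,gap)
psi=7.5;Rd=R.from_euler('z',psi,degrees=True).as_matrix();ax=Rd@np.array([-.5,0,.866]);S=tip-.05*ax
print("S",S,"disp coords",Rd.T@(S-[.6066,-.0225,0]), "flange ellipse",plane(t,314,170.6,.085))
Rt=Rd@np.c_[[-.866,0,-.5],[0,1,0],[.5,0,-.866]];rpy=R.from_matrix(Rt).as_euler('xyz',degrees=True);print(rpy)
A=S+ax*.125+Rd@[0,.1,0]
s=sense();s["tool_pos"]=s["tool_pos"]+[0,0,.08]
plan(A,rpy,s)
E
```

```text
tip [0.56021964 0.03275482 0.12219054] 0.005602012085403911
S [0.58500576 0.03601797 0.07889054] disp coords [-0.01377137  0.06083596  0.07889054] flange ellipse [0.58394545 0.03496591 0.085     ]
[-180.           30.00072778 -172.5       ]
now [0.526  0.3189 0.1034] [ 1.800e+02  1.000e-02 -1.724e+02] turn [ 0.   -4.36  0.01] shift now-axes [ 2.06 -9.4  -4.19] shift end-axes [-0.32 -9.41 -4.65]
1 [0.17, -0.78, -0.35, 0.0, -0.36, 0.0]
2 [0.16, -0.78, -0.36, 0.0, -0.36, 0.0]
3 [0.14, -0.78, -0.36, 0.0, -0.36, 0.0]
4 [0.12, -0.78, -0.37, 0.0, -0.36, 0.0]
5 [0.11, -0.78, -0.37, 0.0, -0.36, 0.0]
6 [0.09, -0.78, -0.38, 0.0, -0.36, 0.0]
7 [0.08, -0.78, -0.38, 0.0, -0.36, 0.0]
8 [0.06, -0.78, -0.38, 0.0, -0.36, 0.0]
9 [0.04, -0.78, -0.39, 0.0, -0.36, 0.0]
10 [0.02, -0.78, -0.39, 0.0, -0.36, 0.0]
11 [0.01, -0.78, -0.39, 0.0, -0.36, 0.0]
12 [-0.01, -0.78, -0.39, 0.0, -0.36, 0.0]
```

jog_arm(
  moves=[
    [[0.5,0,0,-0.8,0,0,0],[0.5,0,0,-0.8,0,0,0],[0.5,0,0,-0.8,0,0,0],[0.5,0,0,-0.8,0,0,0],[0.5,0,0,-0.8,0,0,0]],
  ],
)

```text
time: 6.32
tool_pos: [0.526, 0.3189, 0.1043]
orientation: [180.0, 0.0, -172.4]
wrist_force: [-1.0, -0.8, -0.3]
width: 0.709
grip_force: 33.0
```

jog_arm(
  moves=[
    [[0.5,0.17,-0.78,-0.36,0,-0.36,0],[0.5,0.16,-0.78,-0.36,0,-0.36,0],[0.5,0.14,-0.78,-0.36,0,-0.36,0],[0.5,0.12,-0.78,-0.37,0,-0.36,0],[0.5,0.11,-0.78,-0.37,0,-0.36,0],[0.5,0.09,-0.78,-0.38,0,-0.36,0],[0.5,0.08,-0.78,-0.38,0,-0.36,0],[0.5,0.06,-0.78,-0.38,0,-0.36,0],[0.5,0.04,-0.78,-0.39,0,-0.36,0],[0.5,0.02,-0.78,-0.39,0,-0.36,0],[0.5,0,-0.78,-0.39,0,-0.36,0],[0.5,0,-0.78,-0.39,0,-0.4,0]],
  ],
)

```text
time: 7.82
tool_pos: [0.5101, 0.1272, 0.188]
orientation: [180.0, 30.1, -172.4]
wrist_force: [0.3, -1.1, -1.4]
width: 0.705
grip_force: 33.0
```

jog_arm(
  moves=[
    [[0.5,0,0,0,0,0,0],[0.5,0,0,0,0,0,0]],
  ],
)

```text
time: 8.07
tool_pos: [0.5105, 0.1287, 0.1875]
orientation: [180.0, 30.0, -172.4]
wrist_force: [0.7, 0.4, -0.7]
width: 0.709
grip_force: 33.0
```

```bash
python3 - <<'E'
from h import *
from bench import *
import pickle
g=get_image("wrist");pickle.dump(g,open("w3.pkl","wb"));s=sense()
print(s["tool_pos"],s["orientation"],s["q"],s["wrist_force"],s["width"],s["grip_force"],s["time"])
cv2.imwrite("pics/w3.png",g["image"][:,:,::-1])
E
```

```text
[0.51063044 0.12885617 0.1874456 ] [ 179.97024778   30.00269386 -172.35747651] [-33.40892679   7.18344627  11.41684807 131.60671531  26.01819296
  13.53863064  51.34930221] [ 0.25136141 -0.45292899 -1.22274102] 0.7107418196305716 32.99359884113073 8.125
```

View pics/w3.png

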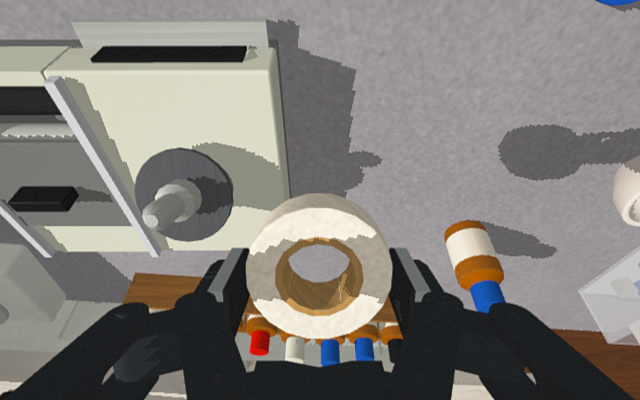

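The wrist view shows the roll held between the pads at (318,262). The flange is a dark disc at about (184,195), the spindle tip is at about (152,220) and the cover tab at (43,198). I'll shift 30 mm towards the spindle and measure the flange from two views.

jog_arm(
  moves=[
    [[0.5,0,-0.75,0,0,0,0],[0.5,0,-0.75,0,0,0,0],[0.5,0,0,0,0,0,0],[0.5,0,0,0,0,0,0]],
  ],
)

```text
time: 8.62
tool_pos: [0.5144, 0.0989, 0.187]
orientation: [180.0, 30.0, -172.4]
wrist_force: [-0.8, 0.5, -0.3]
width: 0.706
grip_force: 33.0
```

```bash
python3 - <<'E'
from h import *
from bench import *
import pickle
g1=pickle.load(open("w3.pkl","rb"));g2=get_image("wrist");pickle.dump(g2,open("w4.pkl","wb"));s=sense()
print(s["q"],s["tool_pos"])
S0=np.array([.5850,.0355,.085]);psi=7.5;Rd=R.from_euler('z',psi,degrees=True).as_matrix();ax=Rd@np.array([-.5,0,.866])
E=[];T=[];vis=[]
for g in(g1,g2):
    u,v=map(int,proj(g,S0));r=85
    im=g["image"][v-r:v+r,u-r:u+r];val=cv2.cvtColor(im,cv2.COLOR_RGB2HSV)[...,2]
    m=cv2.morphologyEx(((val<105)&(val>35)).astype(np.uint8),cv2.MORPH_OPEN,np.ones((5,5)))
    cs,_=cv2.findContours(m,cv2.RETR_EXTERNAL,cv2.CHAIN_APPROX_NONE)
    c=max(cs,key=lambda c:cv2.contourArea(c)-1e3*abs(cv2.pointPolygonTest(c,(r,r),True)<-30))
    e=cv2.fitEllipse(cv2.convexHull(c));E.append((e[0][0]+u-r,e[0][1]+v-r))
    print("pred S",u,v,"tip",proj(g,S0+.05*ax),"ell",E[-1],e[1],"ray@.085",plane(g,*E[-1],.085))
    o=im[:,:,::-1].copy();cv2.ellipse(o,e,(0,0,255),1);
    p=proj(g,S0+.05*ax);cv2.circle(o,(int(p[0]-u+r),int(p[1]-v+r)),2,(0,255,0),-1)
    vis.append(cv2.resize(o,None,fx=2.3,fy=2.3,interpolation=cv2.INTER_CUBIC))
print(tri(g1,E[0],g2,E[1]))
cv2.imwrite("pics/sp.png",np.hstack(vis))
E
```

```text
[-25.10544916   6.9320098    7.14681665 131.85071931  20.67434887
  12.51882268  60.36309458] [0.51424049 0.09904332 0.18700018]
pred S 183 199 tip (np.float64(152.12927909798242), np.float64(223.73577399137963)) ell (184.0493621826172, 194.03224182128906) (90.9797134399414, 99.81484985351562) ray@.085 [0.57868497 0.03696702 0.085     ]
pred S 223 200 tip (np.float64(201.82196448953064), np.float64(224.7112786098153)) ell (224.26792907714844, 194.9136962890625) (91.30181884765625, 97.9136962890625) ray@.085 [0.57885133 0.03629275 0.085     ]
(array([0.5831298 , 0.03527746, 0.0810022 ]), np.float64(6.350382630852191e-05))
```

View pics/sp.png

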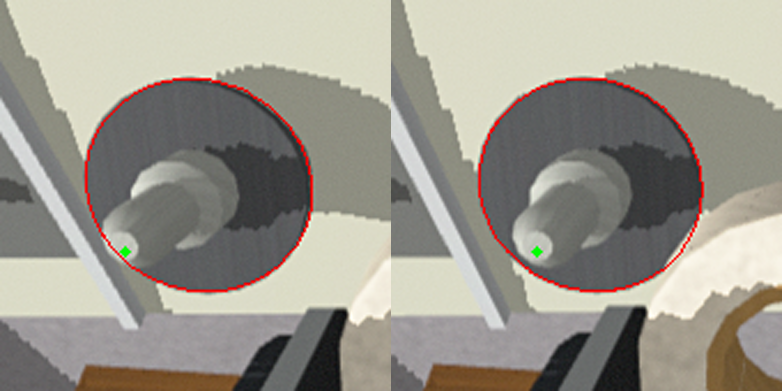

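The ellipse follows the flange but also takes in its side wall. The end face of the tip, a bright disc near (153,220) and (201,222), is the better mark. The green prediction lies about 3 px below it.

```bash
python3 - <<'E'
from h import *
from bench import *
import pickle
psi=7.5;Rd=R.from_euler('z',psi,degrees=True).as_matrix();ax=Rd@np.array([-.5,0,.866])
G=[pickle.load(open(f"w{i}.pkl","rb")) for i in(3,4)];T=[]
for g,(u,v) in zip(G,((153,220),(201,222))):
    val=cv2.cvtColor(g["image"],cv2.COLOR_RGB2GRAY)[v-12:v+13,u-12:u+13]
    th,m=cv2.threshold(cv2.GaussianBlur(val,(3,3),0),0,255,cv2.THRESH_OTSU)
    th=np.median(val[10:15,10:15])-12;m=(val>th).astype(np.uint8)
    n,l,st,c=cv2.connectedComponentsWithStats(m);k=l[12,12]
    print(th,st[k],c[k]);print(val[12,:],val[:,12]);T.append((c[k][0]+u-12,c[k][1]+v-12))
P,gap=tri(G[0],T[0],G[1],T[1]);print(T,P,gap)
zt=.085+.05*.866
for g,t in zip(G,T): print("at known height",plane(g,*t,zt), "S",plane(g,*t,zt)-.05*ax)
E
```

```text
183.0 [  2   4  15  15 144] [ 8.49305556 11.71527778]
[119 121 159 212 202 199 200 197 193 195 196 197 197 190 190 201 187 126
 112 110 110 111 107 110 106] [129 129 133 137 136 129 129 173 198 198 198 198 197 192 190 191 194 196
 187 166 154 146 140 139 140]
181.0 [  2   2  17  16 175] [ 9.76 10.4 ]
[ 91  88  88 143 204 218 204 196 196 189 189 193 194 198 191 189 189 199
 199 134 113 112 112 111 108] [139 141 142 140 145 170 192 193 193 192 191 193 194 194 195 193 191 189
 173 158 121  93  89  87  95]
[(np.float64(149.49305555555554), np.float64(219.71527777777777)), (np.float64(198.76), np.float64(220.4))] [0.5602396  0.02972034 0.12529624] 0.00016898519665456361
at known height [0.55649199 0.0314927  0.1283    ] S [0.58127811 0.03475585 0.085     ]
at known height [0.5562971  0.03088124 0.1283    ] S [0.58108322 0.03414439 0.085     ]
```

```bash
cat >>h.py <<'E'
psi=7.5;Rd=Rm([0,0,psi]);ax=Rd@np.array([-.5,0,.8660254]);S=np.array([.5812,.0345,.085])
RPY=[180,30,-172.5];tx=Rm(RPY)[:,0]
def ons(s):
    "TCP in spindle axes: across (tool x), across (tool y), height"
    d=s["tool_pos"]-S;Rt=Rm(RPY);return np.round(1000*np.array([d@Rt[:,0],d@Rt[:,1],d@ax]),2)
E
python3 - <<'E'
from h import *
from bench import *
s=sense();print(ons(s));plan(S+ax*.085-.0009*tx,RPY,s)
E
```

```text
[ -0.8   72.73 117.32]
now [0.5142 0.099  0.187 ] [ 179.99   29.97 -172.34] turn [ 0.01 -0.    0.02] shift now-axes [ 0.   -3.64  1.61] shift end-axes [-0.   -3.64  1.62]
1 [0.0, -0.73, 0.32, 0.0, -0.0, 0.0]
2 [0.0, -0.73, 0.32, 0.0, -0.0, 0.0]
3 [0.0, -0.73, 0.32, 0.0, -0.0, 0.0]
4 [-0.0, -0.73, 0.32, 0.0, -0.0, 0.0]
5 [-0.0, -0.73, 0.32, 0.0, -0.0, 0.0]
```

jog_arm(
  moves=[
    [[0.5,0,-0.73,0,0,0,0],[0.5,0,-0.73,0,0,0,0],[0.5,0,-0.73,0,0,0,0],[0.5,0,-0.73,0,0,0,0],[0.5,0,-0.72,0,0,0,0],[0.5,0,0,0.5,0,0,0],[0.5,0,0,0.5,0,0,0],[0.5,0,0,0.5,0,0,0],[0.5,0,0,0,0,0,0],[0.5,0,0,0,0,0,0]],
  ],
)

```text
time: 9.93
tool_pos: [0.537, 0.0281, 0.1616]
orientation: [-179.9, 29.8, -172.3]
wrist_force: [0.1, 0.4, 0.3]
width: 0.707
grip_force: 33.0
```

```bash
python3 - <<'E'
from h import *
from bench import *
s=sense();print(ons(s),s["q"],s["orientation"]);plan(S+ax*.085-.0009*tx,RPY,s)
E
```

```text
[ 0.39 -0.62 88.66] [ 24.77441995  14.3994365  -36.22273435 129.50376751  45.90008451
  12.3804695   46.50806455] [-179.89630726   29.76098993 -172.29236589]
now [0.537  0.0281 0.1616] [-179.9    29.76 -172.29] turn [-0.   -0.03  0.03] shift now-axes [-0.07  0.03  0.18] shift end-axes [-0.06  0.03  0.18]
1 [-0.07, 0.03, 0.18, -0.0, -0.03, 0.03]
```

jog_arm(
  moves=[
    [[0.5,-0.06,0,0.4,0,-0.03,0.02],[0.5,0,0,0.4,0,0,0],[0.5,0,0,0.4,0,0,0],[0.5,0,0,0.4,0,0,0],[0.5,0,0,0.4,0,0,0],[0.5,0,0,0,0,0,0]],
  ],
)

```text
time: 10.68
tool_pos: [0.5578, 0.0308, 0.1273]
orientation: [-180.0, 29.9, -172.4]
wrist_force: [0.1, -0.7, -0.2]
width: 0.708
grip_force: 33.0
```

```bash
python3 - <<'E'
from h import *
from bench import *
s=sense();print(ons(s),s["q"],s["orientation"],s["wrist_force"]);g=get_image("wrist")
cv2.imwrite("pics/w5.png",g["image"][150:400,180:480,::-1])
E
```

```text
[-0.64 -0.65 48.53] [ 23.06479408  20.31516273 -35.69408294 128.76112333  71.98650402
  12.42939889  21.45633805] [-179.95284808   29.9493596  -172.42158983] [ 0.09831916 -0.66049714 -0.1760527 ]
```

View pics/w5.png

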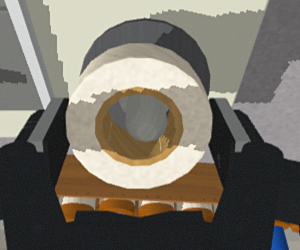

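The crop shows the spindle inside the bore, with the tip at about (140,120) and the bore centre at about (139,126). The roll is therefore 1–2 mm too far towards tool -x. I'll correct by 1.4 mm and go on down.

jog_arm(
  moves=[
    [[0.5,0.07,0,0.1,0,0,0],[0.5,0,0,0.2,0,0,0],[0.5,0,0,0.2,0,0,0],[0.5,0,0,0,0,0,0]],
  ],
)

```text
time: 11.22
tool_pos: [0.562, 0.032, 0.1182]
orientation: [179.9, 30.0, -172.4]
wrist_force: [1.1, 2.0, 0.2]
width: 0.713
grip_force: 33.1
```

```bash
python3 - <<'E'
from h import *
from bench import *
s=sense();Rt=Rm(s["orientation"]);print(ons(s),s["q"],Rt.T@s["wrist_force"],Rt.T@s["torque"])
E
```

```text
[ 1.700e-01 -1.000e-02  3.845e+01] [ 22.1941917   21.6409722  -34.94950783 128.67369625  78.0917577
  12.3571683   15.58305934] [-1.32515491  1.86357125  0.5021259 ] [-0.43596357  0.37803167  0.01943527]
```

jog_arm(
  moves=[
    [[0.5,0,0,0.2,0,0,0],[0.5,0,0,0.2,0,0,0],[0.5,0,0,0.2,0,0,0],[0.5,0,0,0,0,0,0]],
  ],
)

```text
time: 11.72
tool_pos: [0.5684, 0.0336, 0.1079]
orientation: [179.9, 30.1, -172.4]
wrist_force: [3.2, 6.0, -0.6]
width: 0.708
grip_force: 33.1
```

```bash
python3 - <<'E'
from h import *
from bench import *
s=sense();Rt=Rm(s["orientation"]);print(ons(s),s["q"],Rt.T@s["wrist_force"],Rt.T@s["torque"])
E
```

```text
[-0.41  0.8  26.23] [ 20.8251312   23.1590406  -33.68191749 128.32499413  84.10556657
  12.33179935   9.7990757 ] [-3.12533162  5.50966705  2.4649621 ] [-1.22074363 -0.12409462  0.01958863]
```

jog_arm(
  moves=[
    [[0.5,-0.03,0.06,0.1,0,0,0],[0.5,0,0,0.1,0,0,0],[0.5,0,0,0.05,0,0,0],[0.5,0,0,0,0,0,0]],
  ],
)

```text
time: 12.22
tool_pos: [0.5702, 0.034, 0.105]
orientation: [-179.9, 30.1, -172.4]
wrist_force: [-11.3, 4.1, 20.3]
width: 0.71
grip_force: 35.1
```

```bash
python3 - <<'E'
from h import *
from bench import *
s=sense();Rt=Rm(s["orientation"]);print(ons(s),s["q"],Rt.T@s["wrist_force"],Rt.T@s["torque"])
E
```

```text
[-0.51  0.92 22.8 ] [ 20.43177608  23.60338875 -33.47140639 128.25354582  86.23279784
  12.68088393   7.6286326 ] [ -0.93760584   5.52670094 -22.92835575] [-1.05496967  0.46086659  0.03736383]
```

The roll meets the flange at height 22.8, matching the 23 mm grasp offset, with 23 N of axial force. Ease off, release and retract along the spindle axis.

jog_arm(
  moves=[
    [[0.6,0,0,-0.05,0,0,0],[1,0,0,0,0,0,0],[1,0,0,0,0,0,0],[1,0,0,0,0,0,0],[1,0,0,-0.2,0,0,0],[1,0,0,-0.6,0,0,0],[1,0,0,-0.8,0,0,0],[1,0,0,-0.8,0,0,0],[1,0,0,-0.8,0,0,0],[1,0,0,-0.8,0,0,0],[1,0,0,0,0,0,0],[1,0,0,0,0,0,0]],
  ],
)

```text
time: 13.72
tool_pos: [0.5302, 0.0274, 0.1734]
orientation: [-180.0, 29.9, -172.5]
wrist_force: [-0.4, -0.2, -0.1]
width: 0.999
grip_force: 0.0
```

```bash
python3 - <<'E'
from h import *
from bench import *
s=sense();print(ons(s),s["q"],s["time"]);g=get_image("wrist")
for z in(.022,.05): print(proj(g,S+z*ax))
cv2.imwrite("pics/w6.png",g["image"][:,:,::-1])
plan([.50,-.307,.2],[180,0,-172.5],s)
E
```

```text
[  0.4   -0.39 102.32] [ 37.97555265  15.42325068 -51.073503   129.2338171   51.53111786
  16.25491393  41.69156919] 13.725
(np.float64(322.0429928546792), np.float64(215.77651947767777))
(np.float64(322.3992180241691), np.float64(232.63246558507677))
now [0.5302 0.0274 0.1734] [-179.95   29.94 -172.52] turn [-0.01  4.35 -0.01] shift now-axes [  2.52 -16.38  -2.97] shift end-axes [  3.68 -16.38  -1.33]
1 [0.12, -0.78, -0.14, -0.0, 0.21, -0.0]
2 [0.12, -0.78, -0.14, -0.0, 0.21, -0.0]
3 [0.13, -0.78, -0.14, -0.0, 0.21, -0.0]
4 [0.13, -0.78, -0.13, -0.0, 0.21, -0.0]
5 [0.13, -0.78, -0.13, -0.0, 0.21, -0.0]
6 [0.14, -0.78, -0.13, -0.0, 0.21, -0.0]
7 [0.14, -0.78, -0.12, -0.0, 0.21, -0.0]
8 [0.14, -0.78, -0.12, -0.0, 0.21, -0.0]
9 [0.15, -0.78, -0.12, -0.0, 0.21, -0.0]
10 [0.15, -0.78, -0.11, -0.0, 0.21, -0.0]
11 [0.15, -0.78, -0.11, -0.0, 0.21, -0.0]
12 [0.15, -0.78, -0.1, -0.0, 0.21, -0.0]
13 [0.16, -0.78, -0.1, -0.0, 0.21, -0.0]
14 [0.16, -0.78, -0.1, -0.0, 0.21, -0.0]
15 [0.16, -0.78, -0.09, -0.0, 0.21, -0.0]
16 [0.16, -0.78, -0.09, -0.0, 0.21, -0.0]
17 [0.17, -0.78, -0.08, -0.0, 0.21, -0.0]
18 [0.17, -0.78, -0.08, -0.0, 0.21, -0.0]
19 [0.17, -0.78, -0.08, -0.0, 0.21, -0.0]
20 [0.17, -0.78, -0.07, -0.0, 0.21, -0.0]
21 [0.17, -0.78, -0.07, -0.0, 0.21, -0.0]
```

View pics/w6.png

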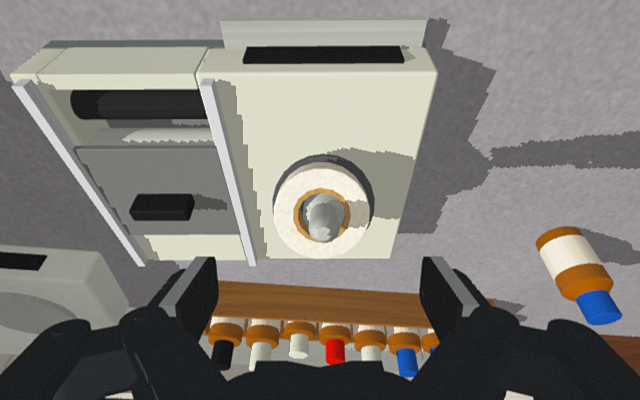

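The roll lies flat on the flange at (322,212) with the spindle through it, and the cover tab is at (162,207). Next, the collar.

jog_arm(
  moves=[
    [[1,0.12,-0.78,-0.14,0,0.21,0],[1,0.12,-0.78,-0.14,0,0.21,0],[1,0.13,-0.78,-0.14,0,0.21,0],[1,0.13,-0.78,-0.13,0,0.21,0],[1,0.13,-0.78,-0.13,0,0.21,0],[1,0.14,-0.78,-0.13,0,0.21,0],[1,0.14,-0.78,-0.12,0,0.21,0],[1,0.14,-0.78,-0.12,0,0.21,0],[1,0.15,-0.78,-0.12,0,0.21,0],[1,0.15,-0.78,-0.11,0,0.21,0],[1,0.15,-0.78,-0.11,0,0.21,0],[1,0.15,-0.78,-0.1,0,0.21,0]],
  ],
)

```text
time: 15.28
tool_pos: [0.513, -0.1636, 0.1882]
orientation: [180.0, 12.5, -172.5]
wrist_force: [0.1, -0.7, -0.0]
width: 0.998
grip_force: 0.0
```

jog_arm(
  moves=[
    [[1,0.16,-0.78,-0.1,0,0.21,0],[1,0.16,-0.78,-0.1,0,0.21,0],[1,0.16,-0.78,-0.09,0,0.21,0],[1,0.16,-0.78,-0.09,0,0.21,0],[1,0.17,-0.78,-0.08,0,0.21,0],[1,0.17,-0.78,-0.08,0,0.21,0],[1,0.17,-0.78,-0.08,0,0.21,0],[1,0.17,-0.78,-0.07,0,0.21,0],[1,0.17,-0.78,-0.07,0,0.15,0],[1,0,0,0,0,0,0],[1,0,0,0,0,0,0]],
  ],
)

```text
time: 16.65
tool_pos: [0.5002, -0.3057, 0.2004]
orientation: [180.0, 0.0, -172.5]
wrist_force: [-1.4, 1.0, 0.5]
width: 1.003
grip_force: 0.0
```

```bash
python3 - <<'E'
from h import *
from bench import *
import pickle
g=get_image("wrist");pickle.dump(g,open("w7.pkl","wb"));s=sense();print(s["q"],s["time"])
u,v=map(int,proj(g,[.50,-.308,.016]));print(u,v)
im=g["image"][v-60:v+60,u-60:u+60]
val=cv2.cvtColor(im,cv2.COLOR_RGB2HSV)
print(val[::10,::8,2]);print(val[::10,::8,1])
plan([.50,-.308,.09],[180,0,-172.5],s)
cv2.imwrite("pics/w7.png",g["image"][:,:,::-1])
E
```

```text
[ 70.74809215  34.80884367 -62.08028746 100.96372248  33.73569839
  65.211799    95.53592528] 16.7
318 176
[[170 177 178 178 172 178 113 182 173 174 178 174 177 179 179]
 [178 188 169 178 174 181 182 187 170 179 176 171 189 177 180]
 [112 182 181 177 174 174 179 179 179 178 175 183 178 186 187]
 [116 181 177 175 177 178 169 175 181 175 183 186 184 181 186]
 [138 172 176 174 175 183 199 190 154 173 178 182 183 173 176]
 [117 113 119 170 177 244 237 236 233 235 118 118 169 178 188]
 [117 116 115 117 114 156 114 121 119 240 147 116 119 172 185]
 [119 115 119 117 114 163 149 124 140 239 119 114 121 170 179]
 [117 112 111 114 119 112 160 168 165 144 109 115 121 116 180]
 [117 115 121 119 117 118 121 120 121 121 123 116 122 121 116]
 [110 111 120 116 112 115 114 113 119 117 114 117 122 123 115]
 [115 118 117 120 119 113 115 113 115 115 117 119 122 118 121]]
[[ 3  9  6  4  7 11 11 13 12  7  6  7  4  7  7]
 [ 9  8  8  6  6  7  7  8  6  7  9  4  7  6  7]
 [ 2  7  4  9  4  9  9  4  4  9  7  8  6  7  8]
 [ 2  6  7  6  6  7  5  6  6  7  7  7  8  4  4]
 [ 4  7  6  1  6  8  3  5  3  7  4 10  6  3  7]
 [ 7  7  6  5  4  1  2  2  2  1  4  2 11  6  5]
 [ 9 11  2 11  2  5  4  4 11  2  2  2  4  7 10]
 [ 4  9 11  7  7  3  5  2  4  1  6  4  6  9  4]
 [ 7  5  2 11  9  9  3  3  5  4  5  7  6  4  9]
 [ 9  2  4  6  7  9  4  9  6  4  4  7  6  6  4]
 [ 7  5  9  7  5  9  4  9  9  7  4  9  6 12  9]
 [ 4  6  4  9  4  7  2  9  4  9  4  2 10  9 11]]
now [ 0.5002 -0.3056  0.2006] [-1.8000e+02  4.0000e-02 -1.7243e+02] turn [-0.    0.01  0.01] shift now-axes [ 0.03 -0.12  5.53] shift end-axes [ 0.02 -0.12  5.53]
1 [0.0, -0.02, 0.79, -0.0, 0.0, 0.0]
2 [0.0, -0.02, 0.79, -0.0, 0.0, 0.0]
3 [0.0, -0.02, 0.79, -0.0, 0.0, 0.0]
4 [0.0, -0.02, 0.79, -0.0, 0.0, 0.0]
5 [0.0, -0.02, 0.79, -0.0, 0.0, 0.0]
6 [0.0, -0.02, 0.79, -0.0, 0.0, 0.0]
7 [0.0, -0.02, 0.79, -0.0, 0.0, 0.0]
```

View pics/w7.png

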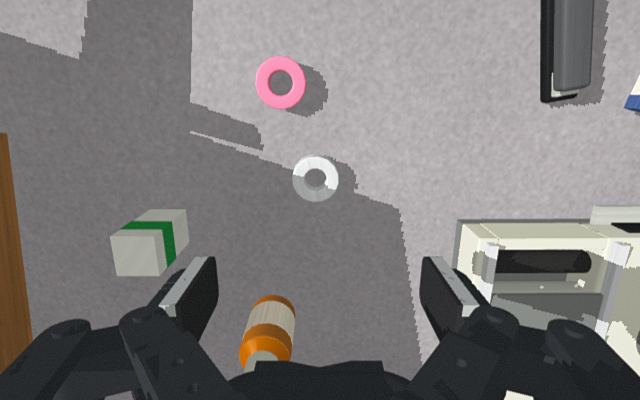

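The wrist view shows the silver collar at (315,178) and the pink one at (281,82); the carton at (150,242) and bottle_b at (268,330) are clear of the fingers. Descend and measure from both heights.

jog_arm(
  moves=[
    [[1,0,-0.02,0.9,0,0,0],[1,0,-0.02,0.9,0,0,0],[1,0,-0.02,0.9,0,0,0],[1,0,-0.02,0.9,0,0,0],[1,0,-0.02,0.9,0,0,0],[1,0,0,0.9,0,0,0],[1,0,0,0,0,0,0],[1,0,0,0,0,0,0]],
  ],
)

```text
time: 17.7
tool_pos: [0.5011, -0.3085, 0.0931]
orientation: [-180.0, 0.1, -172.5]
wrist_force: [0.4, -0.1, 1.0]
width: 1.0
grip_force: 0.0
```

```bash
python3 - <<'E'
from h import *
from bench import *
import pickle
g1=pickle.load(open("w7.pkl","rb"));g=get_image("wrist");pickle.dump(g,open("w8.pkl","wb"));s=sense()
C=[]
for k,p,r in((g1,(315,178),32),(g,proj(g,plane(g1,315,178,.016)),52)):
    u,v=map(int,p);val=cv2.GaussianBlur(cv2.cvtColor(k["image"],cv2.COLOR_RGB2HSV)[...,2],(3,3),0)
    m=(val<133).astype(np.uint8);n,l,st,c=cv2.connectedComponentsWithStats(m,connectivity=4)
    i=l[v,u];cs,_=cv2.findContours((l==i).astype(np.uint8),0,cv2.CHAIN_APPROX_NONE);e=cv2.fitEllipse(cv2.convexHull(max(cs,key=len)))
    b=(val>207).astype(np.uint8);b[:v-r]=0;b[v+r:]=0;b[:,:u-r]=0;b[:,u+r:]=0
    hull=cv2.convexHull(np.argwhere(b)[:,::-1].astype(np.int32));(cx,cy),rad=cv2.minEnclosingCircle(hull)
    print((u,v),"bore",st[i],e[0],e[1],plane(k,*e[0],.016),"lit",cx,cy,rad,plane(k,cx,cy,.016));C.append(e[0])
print(tri(g1,C[0],g,C[1]))
plan([*plane(g,*C[1],.016)[:2],.021],[180,0,-172.5],s)
u,v=map(int,C[1]);cv2.imwrite("pics/w8.png",cv2.resize(g["image"][v-70:v+70,u-90:u+90,::-1],None,fx=3,fy=3))
E
```

```text
(315, 178) bore [305 170  20  17 273] (314.7213439941406, 177.91700744628906) (17.13761329650879, 19.66742706298828) [ 0.50165119 -0.31116874  0.016     ] lit 315.0 176.5 23.070642471313477 [ 0.50028837 -0.31108614  0.016     ]
(317, 216) bore [302 204  31  23 539] (317.6488952636719, 214.92306518554688) (23.015399932861328, 29.790632247924805) [ 0.50048895 -0.31105196  0.016     ] lit 318.5 213.5 33.97803497314453 [ 0.4994891  -0.31064921  0.016     ]
(array([ 0.50384324, -0.31083271,  0.00656985]), np.float64(0.0003399810294647042))
now [ 0.5012 -0.3085  0.0934] [-1.7993e+02  1.3000e-01 -1.7249e+02] turn [-0.01  0.02  0.  ] shift now-axes [ 0.06 -0.12  3.62] shift end-axes [ 0.05 -0.12  3.62]
1 [0.01, -0.02, 0.72, -0.0, 0.0, 0.0]
2 [0.01, -0.02, 0.72, -0.0, 0.0, 0.0]
3 [0.01, -0.02, 0.72, -0.0, 0.0, 0.0]
4 [0.01, -0.02, 0.72, -0.0, 0.0, 0.0]
5 [0.01, -0.02, 0.72, -0.0, 0.0, 0.0]
```

```bash
python3 - <<'E'
from h import *
import pickle
g=pickle.load(open("w8.pkl","rb"));val=cv2.GaussianBlur(cv2.cvtColor(g["image"],cv2.COLOR_RGB2HSV)[...,2],(3,3),0)
for u in(310,318,326): print(u,[(v,int(val[v,u])) for v in range(170,262,2)])
for v in (212,218): print(v,[(u,int(val[v,u])) for u in range(272,364,3)])
for x in(.5005,.5025): print(x,[np.round(proj(g,[x+d,-.311,.016])) for d in(-.022,-.0105,.0105,.022)],[np.round(proj(g,[x+d,-.311,0])) for d in (-.022,.0105)])
E
```

```text
310 [(170, 169), (172, 169), (174, 173), (176, 175), (178, 174), (180, 178), (182, 199), (184, 194), (186, 219), (188, 239), (190, 233), (192, 231), (194, 228), (196, 225), (198, 224), (200, 222), (202, 219), (204, 166), (206, 113), (208, 111), (210, 111), (212, 115), (214, 116), (216, 116), (218, 116), (220, 117), (222, 115), (224, 125), (226, 137), (228, 137), (230, 139), (232, 148), (234, 163), (236, 160), (238, 159), (240, 158), (242, 159), (244, 158), (246, 158), (248, 144), (250, 114), (252, 111), (254, 111), (256, 113), (258, 114), (260, 115)]
318 [(170, 168), (172, 170), (174, 173), (176, 173), (178, 173), (180, 175), (182, 173), (184, 174), (186, 219), (188, 237), (190, 232), (192, 231), (194, 229), (196, 228), (198, 228), (200, 230), (202, 185), (204, 116), (206, 112), (208, 113), (210, 113), (212, 114), (214, 116), (216, 116), (218, 114), (220, 114), (222, 116), (224, 116), (226, 128), (228, 141), (230, 143), (232, 144), (234, 152), (236, 163), (238, 159), (240, 160), (242, 161), (244, 161), (246, 161), (248, 158), (250, 128), (252, 113), (254, 116), (256, 115), (258, 115)
[... 894 characters left out ...]
221), (353, 117), (356, 113), (359, 114), (362, 113)]
218 [(272, 114), (275, 112), (278, 114), (281, 115), (284, 135), (287, 153), (290, 158), (293, 154), (296, 153), (299, 155), (302, 136), (305, 121), (308, 117), (311, 116), (314, 116), (317, 115), (320, 112), (323, 112), (326, 110), (329, 112), (332, 180), (335, 238), (338, 235), (341, 235), (344, 231), (347, 229), (350, 223), (353, 122), (356, 116), (359, 116), (362, 115)]
0.5005 [array([322., 181.]), array([320., 199.]), array([316., 231.]), array([313., 247.])] [array([322., 175.]), array([316., 222.])]
0.5025 [array([322., 184.]), array([320., 202.]), array([315., 233.]), array([313., 250.])] [array([322., 178.]), array([315., 224.])]
```

The profile puts the top bore rim at rows 203–234 and columns 302–333, so the centre is at (0.503, -0.311) and the size agrees with a height of 16 mm. Grip it.

jog_arm(
  moves=[
    [[1,-0.07,-0.13,0.8,0,0,0],[1,0,0,0.8,0,0,0],[1,0,0,0.8,0,0,0],[1,0,0,0.8,0,0,0],[1,0,0,0.35,0,0,0],[1,0,0,0,0,0,0],[0.3,0,0,0,0,0,0],[0.3,0,0,0,0,0,0],[0.3,0,0,0,0,0,0],[0.3,0,0,0,0,0,0],[0.3,0,0,0,0,0,0],[0.3,0,0,0,0,0,0]],
  ],
  force=30,
)

```text
time: 19.25
tool_pos: [0.5027, -0.3111, 0.0226]
orientation: [-179.9, 0.1, -172.5]
wrist_force: [-0.8, -0.3, 6.4]
width: 0.494
grip_force: 30.0
```

```bash
python3 - <<'E'
from h import *
from bench import *
s=sense();print(s["q"],s["tool_pos"],s["wrist_force"],s["width"],s["grip_force"])
E
```

```text
[ 63.39651997  46.4449524  -50.96188526 107.34134779  47.29122346
  50.05097908  85.79258381] [ 0.50268529 -0.31109153  0.02264515] [-0.7604503  -0.31954358  6.38770104] 0.4943618233673534 30.036460496485233
```

jog_arm(
  moves=[
    [[0.3,0,0,-0.5,0,0,0],[0.3,0,0,-0.9,0,0,0],[0.3,0,0,-0.9,0,0,0],[0.3,0,0,-0.9,0,0,0],[0.3,0,0,-0.9,0,0,0],[0.3,0,0,-0.9,0,0,0],[0.3,0,0,-0.9,0,0,0],[0.3,0,0,-0.9,0,0,0],[0.3,0,0,-0.9,0,0,0],[0.3,0,0,0,0,0,0]],
  ],
)

```text
time: 20.5
tool_pos: [0.5031, -0.3111, 0.1774]
orientation: [-179.9, 0.2, -172.5]
wrist_force: [0.3, -0.3, -0.5]
width: 0.497
grip_force: 30.5
```

```bash
sed -i 's/S=np.array(\[.5812,.0345,.085\])/S=np.array([.5808,.0362,.085])/' h.py; python3 - <<'E'
from h import *
from bench import *
s=sense();print(s["q"],s["width"],s["grip_force"]);plan(S+ax*.115+Rd@[0,-.09,0],RPY,s)
E
```

```text
[ 69.83153223  36.42570535 -60.60325305 101.67481815  35.48084095
  63.17319744  94.6187613 ] 0.4974246387253118 30.502573270350695
now [ 0.5031 -0.3111  0.1774] [-179.88    0.19 -172.51] turn [-0.02 -4.34  0.  ] shift now-axes [-3.24 12.21 -0.37] shift end-axes [-2.99 12.21  1.31]
1 [-0.2, 0.76, -0.02, -0.0, -0.27, 0.0]
2 [-0.2, 0.76, -0.02, -0.0, -0.27, 0.0]
3 [-0.2, 0.76, -0.01, -0.0, -0.27, 0.0]
4 [-0.2, 0.76, -0.0, -0.0, -0.27, 0.0]
5 [-0.2, 0.76, 0.0, -0.0, -0.27, 0.0]
6 [-0.2, 0.76, 0.01, -0.0, -0.27, 0.0]
7 [-0.2, 0.76, 0.02, -0.0, -0.27, 0.0]
8 [-0.2, 0.76, 0.02, -0.0, -0.27, 0.0]
9 [-0.2, 0.76, 0.03, -0.0, -0.27, 0.0]
10 [-0.2, 0.76, 0.04, -0.0, -0.27, 0.0]
11 [-0.2, 0.76, 0.04, -0.0, -0.27, 0.0]
12 [-0.2, 0.76, 0.05, -0.0, -0.27, 0.0]
13 [-0.2, 0.76, 0.06, -0.0, -0.27, 0.0]
14 [-0.19, 0.76, 0.06, -0.0, -0.27, 0.0]
15 [-0.19, 0.76, 0.07, -0.0, -0.27, 0.0]
16 [-0.19, 0.76, 0.08, -0.0, -0.27, 0.0]
```

jog_arm(
  moves=[
    [[0.3,-0.2,0.76,-0.02,0,-0.27,0],[0.3,-0.2,0.76,-0.02,0,-0.27,0],[0.3,-0.2,0.76,-0.01,0,-0.27,0],[0.3,-0.2,0.76,0,0,-0.27,0],[0.3,-0.2,0.76,0,0,-0.27,0],[0.3,-0.2,0.76,0.01,0,-0.27,0],[0.3,-0.2,0.76,0.02,0,-0.27,0],[0.3,-0.2,0.76,0.02,0,-0.27,0],[0.3,-0.2,0.76,0.03,0,-0.27,0],[0.3,-0.2,0.76,0.04,0,-0.27,0],[0.3,-0.2,0.76,0.04,0,-0.27,0],[0.3,-0.2,0.76,0.05,0,-0.27,0]],
  ],
)

```text
time: 22.0
tool_pos: [0.5255, -0.1233, 0.1805]
orientation: [180.0, 22.3, -172.5]
wrist_force: [0.2, 0.4, -0.4]
width: 0.503
grip_force: 30.5
```

jog_arm(
  moves=[
    [[0.3,-0.2,0.76,0.06,0,-0.27,0],[0.3,-0.19,0.76,0.06,0,-0.27,0],[0.3,-0.19,0.76,0.07,0,-0.27,0],[0.3,-0.19,0.76,0.08,0,-0.27,0],[0.3,0,0,0,0,0,0],[0.3,0,0,0,0,0,0]],
  ],
)

```text
time: 22.75
tool_pos: [0.5342, -0.0619, 0.1825]
orientation: [-180.0, 29.7, -172.5]
wrist_force: [0.3, 0.0, -0.1]
width: 0.498
grip_force: 30.5
```

```bash
python3 - <<'E'
from h import *
from bench import *
import pickle
g=get_image("wrist");pickle.dump(g,open("w9.pkl","wb"));s=sense();print(ons(s),s["q"],s["orientation"],s["time"])
u,v=map(int,proj(g,S+.05*ax));print("tip pred",u,v)
val=cv2.cvtColor(g["image"],cv2.COLOR_RGB2GRAY)[v-16:v+17,u-18:u+19]
print(u-18,v-16);print("\n".join(" ".join(f"{x:3d}" for x in r[::2]) for r in val[::2]))
plan(S+ax*.105,RPY,s)
E
```

```text
[  2.21 -91.39 113.95] [ 58.83731819  19.14434511 -61.37729612 126.88060308  40.90063662
  17.61593792  64.26350714] [-179.98726116   29.71886448 -172.55495253] 22.8
tip pred 476 228
458 212
116 117 118 117 121 123 121 125 122 116 113 107 153 172 172 173 182 177 167
119 117 119 118 122 124 122 124 124 121 116 106 158 178 170 171 178 170 173
119 119 115 117 122 124 124 125 125 126 120 115 178 173 172 177 174 173 169
117 118 118 120 125 123 123 126 125 126 123 119 132 177 181 176 171 176 178
119 118 118 122 123 124 129 126 128 128 124 120 118 177 175 173 171 172 171
113 118 119 125 125 125 125 128 128 128 126 124 117 174 167 166 172 168 183
116 120 121 124 124 126 124 130 134 130 129 120 118 161 170 182 237 237 249
122 121 122 123 124 128 134 136 130 133 134 124 115 246 236 246 243 247 232
117 121 122 124 124 127 136 133 134 133 128 128 131 252 247 245 243 251 143
116 115 120 117 124 133 132 129 132 127 131 122 220 248 246 248 247 233 103
113 123 228 199 116 128 131 132 125 127 128 147 249 244 244 248 249 166 138
124 192 205 208 182 184 211 210 182 133 173 249 246 238 241 247 191 150 163
169 178 183 186 188 188 183 175 155 176 250 246 246 241 245 198 153 161 168
230 239 235 220 173 164 188 228 233 246 246 245 246 250 218 162 161 162 166
246 245 247 247 246 245 244 246 243 246 245 247 246 223 160 165 168 169 170
244 247 244 238 243 247 247 243 240 244 246 248 229 161 168 167 166 170 165
246 248 244 240 245 245 243 243 245 248 243 187 158 159 161 161 162 161 159
now [ 0.5343 -0.0621  0.1826] [-179.99   29.72 -172.55] turn [-0.01 -0.04 -0.01] shift now-axes [-0.11  4.57  0.44] shift end-axes [-0.11  4.57  0.45]
1 [-0.02, 0.76, 0.07, -0.0, -0.01, -0.0]
2 [-0.02, 0.76, 0.07, -0.0, -0.01, -0.0]
3 [-0.02, 0.76, 0.07, -0.0, -0.01, -0.0]
4 [-0.02, 0.76, 0.07, -0.0, -0.01, -0.0]
5 [-0.02, 0.76, 0.07, -0.0, -0.01, -0.0]
6 [-0.02, 0.76, 0.07, -0.0, -0.01, -0.0]
```

jog_arm(
  moves=[
    [[0.3,-0.05,0.77,0.07,0,-0.04,0],[0.3,0,0.76,0.07,0,0,0],[0.3,0,0.76,0.07,0,0,0],[0.3,0,0.76,0.07,0,0,0],[0.3,0,0.76,0.07,0,0,0],[0.3,0,0.76,0.07,0,0,0],[0.3,0,0,0.4,0,0,0],[0.3,0,0,0.4,0,0,0],[0.3,0,0,0,0,0,0],[0.3,0,0,0,0,0,0]],
  ],
)

```text
time: 24.05
tool_pos: [0.5354, 0.0306, 0.1621]
orientation: [-180.0, 30.0, -172.5]
wrist_force: [0.8, -0.5, -0.1]
width: 0.493
grip_force: 30.5
```

```bash
python3 - <<'E'
from h import *
from bench import *
import pickle
g=get_image("wrist");pickle.dump(g,open("w10.pkl","wb"));s=sense();print(ons(s),s["q"],s["orientation"],s["wrist_force"])
Rt=Rm(s["orientation"])
# collar top centre seen: bore rim; predicted positions
top=s["tool_pos"]+Rt[:,2]*.0066
print("collar top pred",proj(g,top),"tip pred",proj(g,S+.05*ax+.0013*tx))
u,v=map(int,proj(g,top));im=g["image"][v-60:v+60,u-60:u+60,::-1]
cv2.imwrite("pics/w10.png",cv2.resize(im,None,fx=5,fy=5,interpolation=cv2.INTER_CUBIC))
E
```

```text
[ 1.01  0.45 89.71] [ 32.46573711  16.08535237 -45.64650025 129.46754469  55.75403515
  14.77843034  37.00394398] [-179.98147197   30.03586801 -172.52622932] [-0.72611349  0.19582012  0.43310865]
collar top pred (np.float64(322.3851306519872), np.float64(272.67175662474364)) tip pred (np.float64(320.9774571879046), np.float64(240.6455169234353))
```

View pics/w10.png

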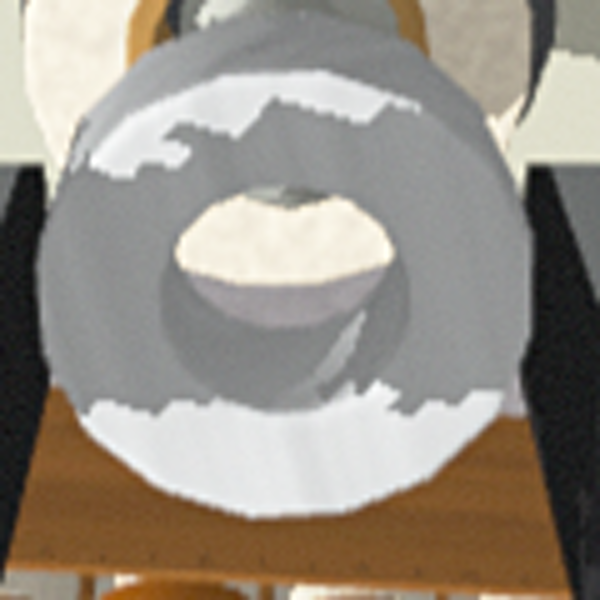

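The collar is lined up sideways with the tip: the tip's edge shows at the top of the bore at crop x≈285, and the bore centre is at 286. Lower with force checks.

jog_arm(
  moves=[
    [[0.3,0,0,0.4,0,0,0],[0.3,0,0,0.4,0,0,0],[0.3,0,0,0.2,0,0,0],[0.3,0,0,0.2,0,0,0],[0.3,0,0,0.1,0,0,0],[0.3,0,0,0,0,0,0]],
  ],
)

```text
time: 24.85
tool_pos: [0.5483, 0.0327, 0.1396]
orientation: [-180.0, 30.0, -172.5]
wrist_force: [-0.2, 0.4, -0.2]
width: 0.5
grip_force: 30.5
```

```bash
cat >f.py <<'E'
from h import *
from bench import *
s=sense();Rt=Rm(s["orientation"]);print(ons(s),s["q"].round(1),(Rt.T@s["wrist_force"]).round(1),(Rt.T@s["torque"]).round(2),s["width"],s["time"])
E
python3 f.py
```

```text
[ 1.02  0.76 63.63] [ 26.7  18.9 -40.  129.3  67.5  13.6  25.6] [0.2 0.4 0.1] [-0.07  0.55 -0.  ] 0.5003756676117662 24.85
```

jog_arm(
  moves=[
    [[0.3,0,0,0.2,0,0,0],[0.3,0,0,0.2,0,0,0],[0.3,0,0,0.2,0,0,0],[0.3,0,0,0.15,0,0,0],[0.3,0,0,0,0,0,0]],
  ],
)

```text
time: 25.48
tool_pos: [0.5559, 0.0337, 0.1264]
orientation: [-180.0, 30.0, -172.5]
wrist_force: [1.4, 0.3, -0.4]
width: 0.503
grip_force: 30.5
```

```bash
python3 f.py
```

```text
[ 0.99  0.82 48.4 ] [ 24.4  20.7 -37.8 129.   74.8  13.3  18.5] [-1.1  0.1  1.1] [-0.   0.4  0. ] 0.5031099143766825 25.475
```

jog_arm(
  moves=[
    [[0.3,0,0,0.1,0,0,0],[0.3,0,0,0.1,0,0,0],[0.3,0,0,0.1,0,0,0],[0.3,0,0,0,0,0,0]],
  ],
)

```text
time: 25.98
tool_pos: [0.5582, 0.0339, 0.1223]
orientation: [-179.8, 30.1, -172.4]
wrist_force: [-11.3, -1.6, 16.6]
width: 0.497
grip_force: 32.8
```

```bash
python3 f.py
```

```text
[ 1.01  0.62 43.69] [ 23.6  21.3 -37.1 128.9  77.7  13.4  15.7] [  1.5  -0.1 -20.1] [ 0.36  0.88 -0.01] 0.4969793111855853 25.975
```

Collar home with 20 N of contact force at the expected height. Release and retract.

jog_arm(
  moves=[
    [[0.5,0,0,-0.05,0,0,0],[1,0,0,0,0,0,0],[1,0,0,0,0,0,0],[1,0,0,0,0,0,0],[1,0,0,0,0,0,0],[1,0,0,-0.3,0,0,0],[1,0,0,-0.8,0,0,0],[1,0,0,-0.8,0,0,0],[1,0,0,-0.8,0,0,0],[1,0,0,-0.8,0,0,0],[1,0,0,0,0,0,0],[1,0,0,0,0,0,0]],
  ],
)

```text
time: 27.48
tool_pos: [0.5234, 0.029, 0.1825]
orientation: [-180.0, 30.0, -172.5]
wrist_force: [0.6, -0.2, -0.2]
width: 0.996
grip_force: 0.0
```

```bash
python3 - <<'E'
from h import *
from bench import *
import pickle
g=get_image("wrist");pickle.dump(g,open("w11.pkl","wb"));s=sense();print(ons(s),s["q"].round(1),s["time"])
S1=S+.0013*tx
for z in(.022,.038,.05): print(z,proj(g,S1+z*ax))
# depth check along the axis direction: heights (spindle z) around the collar/roll top
P=cloud(g);d=P-S1;h=1000*(d@ax);r=1000*np.linalg.norm(d-(d@ax)[...,None]*ax,axis=-1)
ok=(g["depth"]>0)
for a,b in((0,3),(12,20),(24,29),(33,35)):
    m=ok&(r>a)&(r<b)&(h>-5)&(h<60);print((a,b),m.sum(),np.percentile(h[m],[10,50,90]).round(1))
# tab: black, near dispenser (x?, -y)
hsv=cv2.cvtColor(g["image"],cv2.COLOR_RGB2HSV)
q=(P-np.array([.6066,-.0225,0]))@Rd
m=ok&(P[...,2]>.064)&(P[...,2]<.082)&(q[...,1]<-.03)&(q[...,1]>-.1)&(abs(q[...,0])<.09)&(hsv[...,2]<70)
print(m.sum());n,l,st,c=cv2.connectedComponentsWithStats(m.astype(np.uint8));k=1+np.argmax(st[1:,4]);print(st[k],c[k],q[l==k].mean(0),q[l==k].min(0),q[l==k].max(0),P[l==k].mean(0))
E
```

```text
[  1.41   0.58 113.22] [ 41.6  14.5 -55.  129.4  48.7  17.1  44.3] 27.525
0.022 (np.float64(320.7571142260716), np.float64(209.53323539425364))
0.038 (np.float64(320.85371859695596), np.float64(217.7551848273829))
0.05 (np.float64(320.9358216142599), np.float64(224.7429313485914))
(0, 3) 87 [47.9 49.  49.9]
(12, 20) 1944 [36.4 37.2 38. ]
(24, 29) 1458 [18.3 21.  22. ]
(33, 35) 371 [-2.6 -1.1 -0.1]
1130
[ 134  196   61   21 1130] [164.15221239 206.54955752] [ 0.00170265 -0.06233841  0.07243592] [-0.00246686 -0.08549324  0.06405978] [ 0.0108431  -0.04181695  0.0772462 ] [ 0.61642488 -0.08408286  0.07243592]
```

Depth check in spindle coordinates, with a uniform -1 mm bias: flange -1.1, roll top 21.0, collar top 37.2, tip 49. Both parts are fully home. The tab is at (0.005, -0.063) in the dispenser frame. I'll push it shut from behind with closed fingers.

```bash
python3 - <<'E'
from h import *
from bench import *
t=np.array([.6066,-.0225,0])+Rd@[.031,-.0635,.16];print(t)
plan(t,[180,0,-172.5],sense())
E
```

```text
[ 0.6456232  -0.08141044  0.16      ]
now [0.5234 0.0292 0.1823] [-179.98   30.   -172.5 ] turn [-0.    4.36 -0.  ] shift now-axes [-4.06 -6.28  3.64] shift end-axes [-5.34 -6.28  1.12]
1 [-0.51, -0.79, 0.45, -0.0, 0.55, -0.0]
2 [-0.54, -0.79, 0.42, -0.0, 0.55, -0.0]
3 [-0.56, -0.79, 0.38, -0.0, 0.55, -0.0]
4 [-0.59, -0.79, 0.35, -0.0, 0.55, -0.0]
5 [-0.61, -0.79, 0.31, -0.0, 0.55, -0.0]
6 [-0.63, -0.79, 0.27, -0.0, 0.55, -0.0]
7 [-0.64, -0.79, 0.23, -0.0, 0.55, -0.0]
8 [-0.66, -0.79, 0.18, -0.0, 0.55, -0.0]
```

jog_arm(
  moves=[
    [[1,-0.51,-0.79,0.45,0,0.55,0],[1,-0.54,-0.79,0.42,0,0.55,0],[1,-0.56,-0.79,0.38,0,0.55,0],[0,-0.59,-0.79,0.35,0,0.55,0],[0,-0.61,-0.79,0.31,0,0.55,0],[0,-0.63,-0.79,0.27,0,0.55,0],[0,-0.64,-0.79,0.23,0,0.55,0],[0,-0.66,-0.78,0.18,0,0.51,0],[0,0,0,0,0,0,0],[0,0,0,0,0,0,0],[0,0,0,0,0,0,0]],
  ],
)

```text
time: 28.9
tool_pos: [0.645, -0.0809, 0.1604]
orientation: [-179.9, 0.0, -172.4]
wrist_force: [-1.0, 0.5, 0.1]
width: -0.0
grip_force: 0.0
```

```bash
python3 - <<'E'
from h import *
from bench import *
import pickle
g=get_image("wrist");pickle.dump(g,open("w12.pkl","wb"));s=sense();P=cloud(g);print(s["q"].round(1),s["width"],s["time"],(s["tool_pos"]-[.6066,-.0225,0])@Rd)
hsv=cv2.cvtColor(g["image"],cv2.COLOR_RGB2HSV);q=(P-np.array([.6066,-.0225,0]))@Rd
m=(P[...,2]>.070)&(P[...,2]<.082)&(q[...,1]<-.03)&(q[...,1]>-.1)&(abs(q[...,0])<.09)&(hsv[...,2]<80)
n,l,st,c=cv2.connectedComponentsWithStats(m.astype(np.uint8));k=1+np.argmax(st[1:,4]);Q=q[l==k];print(st[k],np.percentile(Q,[3,50,97],axis=0).round(4))
plan(np.array([.6066,-.0225,0])+Rd@[.031,-.0635,.079],[180,0,-172.5],s)
E
```

```text
[ 39.4  40.7 -55.3  94.3  36.5  64.6  71.9] -0.0024316360507613826 28.95 [ 0.03049679 -0.06323116  0.16062776]
[ 285  163   70   20 1377] [[-0.0011 -0.0846  0.0717]
 [ 0.0042 -0.0641  0.0755]
 [ 0.0103 -0.0441  0.0768]]
now [ 0.6451 -0.0812  0.1606] [-1.7994e+02  5.0000e-02 -1.7243e+02] turn [-0.01  0.01  0.01] shift now-axes [-0.02 -0.01  4.08] shift end-axes [-0.03 -0.01  4.08]
1 [-0.0, -0.0, 0.82, -0.0, 0.0, 0.0]
2 [-0.0, -0.0, 0.82, -0.0, 0.0, 0.0]
3 [-0.0, -0.0, 0.82, -0.0, 0.0, 0.0]
4 [-0.0, -0.0, 0.82, -0.0, 0.0, 0.0]
5 [-0.0, -0.0, 0.82, -0.0, 0.0, 0.0]
```

jog_arm(
  moves=[
    [[0,0,0,0.9,0,0,0],[0,0,0,0.9,0,0,0],[0,0,0,0.9,0,0,0],[0,0,0,0.9,0,0,0],[0,0,0,0.45,0,0,0],[0,0,0,0,0,0,0],[0,0.3,0,0,0,0,0],[0,0.3,0,0,0,0,0],[0,0.2,0,0,0,0,0],[0,0,0,0,0,0,0]],
  ],
)

```text
time: 30.2
tool_pos: [0.6298, -0.0841, 0.0799]
orientation: [-179.9, 0.1, -172.5]
wrist_force: [0.0, -0.5, -0.3]
width: -0.0
grip_force: 0.1
```

```bash
cat >f2.py <<'E'
from h import *
from bench import *
g=get_image("wrist");s=sense();P=cloud(g);Rt=Rm(s["orientation"]);C=np.array([.6066,-.0225,0]);q=(P-C)@Rd
print("tcp",((s["tool_pos"]-C)@Rd).round(4),"f",(Rt.T@s["wrist_force"]).round(1),s["time"])
hsv=cv2.cvtColor(g["image"],cv2.COLOR_RGB2HSV)
m=(P[...,2]>.070)&(P[...,2]<.082)&(q[...,1]<-.03)&(q[...,1]>-.1)&(abs(q[...,0])<.09)&(hsv[...,2]<80)
n,l,st,c=cv2.connectedComponentsWithStats(m.astype(np.uint8));k=1+np.argmax(st[1:,4]);print("tab x",np.percentile(q[l==k],[3,50,97],axis=0).round(4)[:,0])
# cover plate: where along x (compartment mid y) the height stands at the plate's 56 mm
for y in(-.045,-.085):
    m=(abs(q[...,1]-y)<.008)&(P[...,2]>-.01)&(P[...,2]<.1)
    print(y,[(int(1000*x),int(1000*np.median(P[...,2][m&(abs(q[...,0]-x)<.004)]))) for x in np.arange(-.098,.06,.008) if (m&(abs(q[...,0]-x)<.004)).sum()>3])
E
python3 f2.py
```

```text
tcp [ 0.015  -0.0642  0.0797] f [-0.8 -0.4 -0. ] 30.25
tab x [-0.0082 -0.0035  0.0034]
-0.045 [(-98, 49), (-90, 49), (-81, 11), (-73, 37), (-65, 40), (-57, 38), (-49, 55), (-41, 55), (-33, 55), (-25, 55), (-17, 55), (-9, 56), (-1, 75), (6, 74), (14, 55), (22, 55), (30, 55), (38, 55)]
-0.085 [(-98, 49), (-90, 49), (-81, 11), (-73, 37), (-65, 40), (-57, 38), (-49, 55), (-41, 55), (-33, 55), (-25, 55), (-17, 55), (-9, 56), (-1, 75), (6, 75), (14, 55), (22, 55), (30, 55), (38, 55)]
```

The tab moves with the push. The plate's front edge is at about -53 mm and the compartment ends at about -86 mm, so roughly 33 mm remain.

jog_arm(
  moves=[
    [[0,0.3,0,0,0,0,0],[0,0.3,0,0,0,0,0],[0,0.3,0,0,0,0,0],[0,0.3,0,0,0,0,0],[0,0.2,0,0,0,0,0],[0,0,0,0,0,0,0]],
  ],
)

```text
time: 31.0
tool_pos: [0.6013, -0.0876, 0.0791]
orientation: [-180.0, -0.0, -172.5]
wrist_force: [-0.2, 0.2, -0.4]
width: -0.003
grip_force: 0.0
```

```bash
python3 f2.py
```

```text
tcp [-0.0136 -0.0638  0.0791] f [-0.2  0.2  0.4] 31.05
tab x [-0.0369 -0.0321 -0.0256]
-0.045 [(-98, 49), (-90, 49), (-81, 12), (-73, 55), (-65, 55), (-57, 55), (-49, 55), (-41, 55), (-33, 71), (-25, 75), (-17, 55), (-9, 55), (-1, 55), (6, 55), (14, 55)]
-0.085 [(-98, 49), (-90, 49), (-81, 12), (-73, 55), (-65, 55), (-57, 55), (-49, 55), (-41, 55), (-33, 68), (-25, 75), (-17, 56), (-9, 55), (-1, 55), (6, 55), (14, 55)]
```

Front edge now at about -81 mm. Now small steps up to the stop.

jog_arm(
  moves=[
    [[0,0.1,0,0,0,0,0],[0,0.1,0,0,0,0,0],[0,0.1,0,0,0,0,0],[0,0,0,0,0,0,0]],
  ],
)

```text
time: 31.55
tool_pos: [0.596, -0.0883, 0.0794]
orientation: [-180.0, 0.0, -172.5]
wrist_force: [0.1, 0.5, -0.4]
width: -0.001
grip_force: 0.3
```

```bash
python3 f2.py
```

```text
tcp [-0.0191 -0.0639  0.0794] f [-0.1 -0.4  0.1] 31.6
tab x [-0.0423 -0.0375 -0.0308]
-0.045 [(-98, 48), (-90, 49), (-81, 55), (-73, 55), (-65, 55), (-57, 55), (-49, 55), (-41, 62), (-33, 75), (-25, 57), (-17, 55), (-9, 55), (-1, 55), (6, 55)]
-0.085 [(-98, 1), (-90, 49), (-81, 55), (-73, 55), (-65, 55), (-57, 55), (-49, 55), (-41, 59), (-33, 75), (-25, 73), (-17, 55), (-9, 55), (-1, 55), (6, 55)]
```

jog_arm(
  moves=[
    [[0,0.1,0,0,0,0,0],[0,0.1,0,0,0,0,0],[0,0,0,0,0,0,0]],
  ],
)

```text
time: 31.98
tool_pos: [0.5921, -0.0888, 0.0794]
orientation: [-180.0, 0.0, -172.5]
wrist_force: [1.0, -0.1, -0.6]
width: 0.001
grip_force: 0.4
```

jog_arm(
  moves=[
    [[0,0.1,0,0,0,0,0],[0,0,0,0,0,0,0]],
  ],
)

```text
time: 32.22
tool_pos: [0.5902, -0.0891, 0.0794]
orientation: [-180.0, 0.0, -172.5]
wrist_force: [1.7, 1.1, -0.6]
width: 0.002
grip_force: 0.4
```

jog_arm(
  moves=[
    [[0,0.1,0,0,0,0,0],[0,0.1,0,0,0,0,0],[0,0,0,0,0,0,0]],
  ],
)

```text
time: 32.6
tool_pos: [0.5861, -0.0897, 0.0794]
orientation: [-180.0, 0.0, -172.5]
wrist_force: [0.2, 0.5, 0.1]
width: -0.002
grip_force: 0.3
```

```bash
python3 f2.py
```

```text
tcp [-0.0291 -0.0639  0.0794] f [-0.7  0.5  0.1] 32.65
tab x [-0.0523 -0.0475 -0.0408]
-0.045 [(-98, 17), (-90, 55), (-81, 55), (-73, 55), (-65, 55), (-57, 55), (-49, 68), (-41, 75), (-33, 56), (-25, 55), (-17, 55), (-9, 55), (-1, 55)]
-0.085 [(-98, 9), (-90, 55), (-81, 55), (-73, 55), (-65, 55), (-57, 55), (-49, 66), (-41, 75), (-33, 56), (-25, 55), (-17, 55), (-9, 55), (-1, 55)]
```

jog_arm(
  moves=[
    [[0,0.1,0,0,0,0,0],[0,0.05,0,0,0,0,0],[0,0,0,0,0,0,0]],
  ],
)

```text
time: 33.02
tool_pos: [0.5856, -0.0898, 0.0796]
orientation: [180.0, 0.4, -172.5]
wrist_force: [6.9, 1.1, -5.9]
width: -0.003
grip_force: 3.5
```

jog_arm(
  moves=[
    [[0,0.1,0,0,0,0,0],[0,0,0,0,0,0,0]],
  ],
)

```text
time: 33.28
tool_pos: [0.5855, -0.0898, 0.0799]
orientation: [179.9, 0.6, -172.5]
wrist_force: [9.9, 1.2, -7.7]
width: -0.001
grip_force: 5.7
```

```bash
python3 f2.py
```

```text
tcp [-0.0297 -0.064   0.08  ] f [-11.6   1.6   7.7] 33.325
tab x [-0.0527 -0.0479 -0.0412]
-0.045 [(-98, 28), (-90, 55), (-81, 55), (-73, 55), (-65, 55), (-57, 55), (-49, 70), (-41, 75), (-33, 56), (-25, 55), (-17, 55), (-9, 55), (-1, 55)]
-0.085 [(-98, 13), (-90, 55), (-81, 55), (-73, 55), (-65, 55), (-57, 55), (-49, 67), (-41, 75), (-33, 56), (-25, 55), (-17, 55), (-9, 55), (-1, 55)]
```

The cover is at its stop: the force rises to 12 N with no further travel. Back off and rise clear.

jog_arm(
  moves=[
    [[0,-0.3,0,0,0,0,0],[0,-0.3,0,0,0,0,0],[0,-0.2,0,0,0,0,0],[0,0,0,-0.8,0,0,0],[0,0,0,-0.8,0,0,0],[0,0,0,-0.8,0,0,0],[0,0,0,-0.8,0,0,0],[0,0,0,-0.8,0,0,0],[0,0,0,-0.8,0,0,0],[0,0,0,0,0,0,0]],
  ],
)

```text
time: 34.58
tool_pos: [0.598, -0.088, 0.177]
orientation: [-179.9, 0.2, -172.5]
wrist_force: [-0.2, -0.5, -0.2]
width: -0.001
grip_force: 0.0
```

```bash
python3 f2.py; python3 - <<'E'
from h import *
from bench import *
import pickle
a=pickle.load(open("d0.pkl","rb"))["top"];b=get_image("top");P=cloud(b)
# bystanders moved? compare colour before/after away from arm
for n,(u,v) in dict(bottle_a=(229,139),bowl=(190,173),blue=(236,222),vial=(287,232),pad=(320,234),stapler=(356,238),pink=(424,221),bottle_b=(422,152),carton=(454,178)).items():
    A,B=(k["image"][v-12:v+13,u-12:u+13].astype(int) for k in(a,b));print(n,int(abs(A-B).mean()))
S1=S+.0013*tx;d=P-S1;h=1000*(d@ax);r=1000*np.linalg.norm(d-(d@ax)[...,None]*ax,axis=-1)
for lo,hi in((12,20),(24,29),(33,35)):
    m=(b["depth"]>0)&(r>lo)&(r<hi)&(h>-15)&(h<60);print(lo,m.sum(),np.median(h[m]) if m.any() else None)
E
```

```text
tcp [-0.0177 -0.064   0.1759] f [ 0.2 -0.   1.5] 34.625
tab x [-0.0525 -0.0472 -0.0409]
-0.045 [(-98, 0), (-90, 55), (-81, 55), (-73, 55), (-65, 55), (-57, 55), (-49, 72), (-41, 75), (-33, 55), (-25, 55), (-17, 55), (-9, 55), (-1, 55), (6, 49), (14, 49), (22, 49), (30, 49), (38, 49), (46, 50)]
-0.085 [(-98, 0), (-90, 55), (-81, 55), (-73, 55), (-65, 55), (-57, 55), (-49, 68), (-41, 74), (-33, 55), (-25, 55), (-17, 55), (-9, 55), (-1, 55), (6, 49), (14, 49), (22, 49), (30, 49), (38, 49)]
bottle_a 19
bowl 22
blue 5
vial 5
pad 6
stapler 4
pink 10
bottle_b 4
carton 4
12 73 36.984232876053724
24 55 20.92229475864989
33 26 1.733164769805064
```

```bash
python3 - <<'E'
from h import *
from bench import *
import pickle
a=pickle.load(open("d0.pkl","rb"))["top"];b=get_image("top")
for k in(a,b):
    P=cloud(k)
    for n,(u,v),z in(("bottle_a",(229,139),.05),("bowl",(190,173),.025),("pink",(424,221),.008)):
        Q=P[v-16:v+17,u-16:u+17].reshape(-1,3);Q=Q[Q[:,2]>z];print(n,len(Q),np.median(Q,0).round(4),Q[:,2].max().round(3))
E
```

```text
bottle_a 171 [0.6874 0.3249 0.0763] 1.738
bowl 184 [0.572  0.4695 0.0416] 1.738
pink 117 [ 0.4239 -0.3489  0.0144] 1.738
bottle_a 170 [0.6874 0.3247 0.077 ] 1.738
bowl 178 [0.5721 0.4695 0.0423] 1.738
pink 386 [ 0.4119 -0.2043  0.6028] 1.738
```

The bystanders I could check are unmoved. The pink ring is only hidden under the arm in this view. Handing in.

```bash
python3 -c "
from bench import *
print(sign_off())"
```

```text
the job is handed in; nothing more can be done
None
```

I handed the job in at about 35 s of the 69 s allowed: the roll and then the collar are fully home on the spindle, the cover is pushed shut against its stop, and the bystanders I checked are where they were (the bowl and bottle_a by depth, the rest by picture only).

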